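# Fit pivot rods on the indexing jig

## Task

Fit every loose pivot rod to the bracket jig: push it, shaft first, through both eyelets of the bracket standing at the guard's opening until its handle meets the bracket, and leave it there. After each rod, pull up the knob of the spring plunger, turn the carousel clockwise to the next hole and let the plunger snap in, so that brackets are filled in turn with none skipped and in the end the next empty bracket stands locked at the opening. Leave the tools and other parts on the bench where they are.

Things in the scene. Friction and masses are not known exactly. Their poses are not given: they have to be found in the camera images.
- jig: Fixed base of the indexing jig: round aluminium housing, 240 mm across, 24 mm high, with 14 mm holes in its top 45 degrees apart, 105 mm from the jig's axis; round it a clear guard wall, 66 mm high at 157 mm radius, open for 80 degrees centred on the jig's own +y axis: rods are loaded through this opening. Origin on the carousel's vertical axis at table height; z up.
- window (a point): Point on the jig, 90 mm from its axis toward the middle of the guard's opening, 52 mm above the table: the mouth of a bracket's outer eyelet is here when that bracket is locked at the opening. Axes as the jig's.
- carousel (a joint): Angle (rad) of the steel carousel (170 mm disc, top at 34 mm) on the jig: 0 at the start with bracket 1 at the opening; grows clockwise seen from above, 0.785 (45 degrees) per hole; stops at -0.08 and 3.24. Turns easily (0.05 N m), but only when the plunger is out of its hole.
- plunger (a joint): Lift (m) of the spring plunger: 0 with its pin fully in a hole, about 0.011 with the pin resting on the housing between holes, 0.018 at its stop. Lift it 12 to 17 mm to turn freely. The spring pulls down with 6 N at 0, 10 N at 0.016. The pin is 11 mm thick with a round end: on release it finds a hole within about 4 mm.
- knob (a point): Centre of the plunger's knob: plain upright knurled aluminium cylinder, 26 mm across, 40 mm tall (20 above and below this point), the tallest part of the jig, 105 mm from its axis, 90 mm above the table when the pin is home. Lifts with the plunger; circles and turns with the carousel. At the start 90 degrees clockwise of the opening's middle. Below it a 26 mm boss, top at 50 mm.
- eye1 (a point): Bracket 1 of 5 (black; each 45 degrees counter-clockwise of the last, seen from above); at the opening at the start. Two lugs in line, 24 mm wide, 8 thick, tops at 64 mm height, 13 mm square eyelets at 52 mm height. This point: mouth of the outer eyelet, 90 mm from the jig's axis; its x axis points level through both eyelets to that axis; the inner lug's mouth is 37 mm on.
- eye2 (a point): Bracket 2 of 5 (black; each 45 degrees counter-clockwise of the last, seen from above); at the opening after 1 turn. Two lugs in line, 24 mm wide, 8 thick, tops at 64 mm height, 13 mm square eyelets at 52 mm height. This point: mouth of the outer eyelet, 90 mm from the jig's axis; its x axis points level through both eyelets to that axis; the inner lug's mouth is 37 mm on.
- eye3 (a point): Bracket 3 of 5 (black; each 45 degrees counter-clockwise of the last, seen from above); at the opening after 2 turns. Two lugs in line, 24 mm wide, 8 thick, tops at 64 mm height, 13 mm square eyelets at 52 mm height. This point: mouth of the outer eyelet, 90 mm from the jig's axis; its x axis points level through both eyelets to that axis; the inner lug's mouth is 37 mm on.
- eye4 (a point): Bracket 4 of 5 (black; each 45 degrees counter-clockwise of the last, seen from above); at the opening after 3 turns. Two lugs in line, 24 mm wide, 8 thick, tops at 64 mm height, 13 mm square eyelets at 52 mm height. This point: mouth of the outer eyelet, 90 mm from the jig's axis; its x axis points level through both eyelets to that axis; the inner lug's mouth is 37 mm on.
- eye5 (a point): Bracket 5 of 5 (black; each 45 degrees counter-clockwise of the last, seen from above); at the opening after 4 turns. Two lugs in line, 24 mm wide, 8 thick, tops at 64 mm height, 13 mm square eyelets at 52 mm height. This point: mouth of the outer eyelet, 90 mm from the jig's axis; its x axis points level through both eyelets to that axis; the inner lug's mouth is 37 mm on.
- rod1: Pivot rod (may be absent; all alike), 112 mm, about 0.15 kg: black ribbed square handle 24 x 24 x 50 mm, round steel shaft 10 mm thick, 62 mm long, its last 10 mm tapering to 5. Origin at the shoulder, mid-face of the handle where the shaft begins; x axis along the shaft to the tip; handle reaches x = -50 mm, balance point x = -20 mm. Starts lying level on a face of its handle.
- rod2: Pivot rod (may be absent; all alike), 112 mm, about 0.15 kg: black ribbed square handle 24 x 24 x 50 mm, round steel shaft 10 mm thick, 62 mm long, its last 10 mm tapering to 5. Origin at the shoulder, mid-face of the handle where the shaft begins; x axis along the shaft to the tip; handle reaches x = -50 mm, balance point x = -20 mm. Starts lying level on a face of its handle.
- rod3: Pivot rod (may be absent; all alike), 112 mm, about 0.15 kg: black ribbed square handle 24 x 24 x 50 mm, round steel shaft 10 mm thick, 62 mm long, its last 10 mm tapering to 5. Origin at the shoulder, mid-face of the handle where the shaft begins; x axis along the shaft to the tip; handle reaches x = -50 mm, balance point x = -20 mm. Starts lying level on a face of its handle.
- rod4: Pivot rod (may be absent; all alike), 112 mm, about 0.15 kg: black ribbed square handle 24 x 24 x 50 mm, round steel shaft 10 mm thick, 62 mm long, its last 10 mm tapering to 5. Origin at the shoulder, mid-face of the handle where the shaft begins; x axis along the shaft to the tip; handle reaches x = -50 mm, balance point x = -20 mm. Starts lying level on a face of its handle.
- torch: Bystander, not to be disturbed: black hand torch, 130 mm long, lying. Origin at its tail end, on its axis.
- driver_red: Bystander, not to be disturbed: red-handled screwdriver, 160 mm, lying. Origin on its underside.
- driver_black: Bystander, not to be disturbed: black-handled screwdriver, 150 mm, lying. Origin on its underside.
- connector: Bystander, not to be disturbed: steel connector, 28 mm across and 60 mm high, standing. Origin on its underside.
- gauge_pod: Bystander, not to be disturbed: finished black gauge pod, 104 mm across and 35 mm high. Origin on its underside.
There are look-alikes about, which are no part of the job. Leave any pink or purple look-alike of the rod1 alone. Leave any blue look-alike of the rod4 alone.

How it is judged (in metres and radians):
On the way, in this order (a step that is already met when the one before it is completed fails the run):
1. a rod is home in the first bracket while that bracket stands locked at the guard's opening (((distance between rod1 and eye1 below 0.009 m and angle between the x axis of rod1 and the x axis of eye1, either way round below 0.17 rad) or (distance between rod2 and eye1 below 0.009 m and angle between the x axis of rod2 and the x axis of eye1, either way round below 0.17 rad) or (distance between rod3 and eye1 below 0.009 m and angle between the x axis of rod3 and the x axis of eye1, either way round below 0.17 rad) or (distance between rod4 and eye1 below 0.009 m and angle between the x axis of rod4 and the x axis of eye1, either way round below 0.17 rad)) and value of joint carousel between -0.06 and 0.06 rad and value of joint plunger below 0.003 m), for 0.2 s.
2. the carousel has been turned on to the next hole (turn 1) and the plunger has snapped in (value of joint carousel between 0.7254 and 0.8454 rad and value of joint plunger below 0.003 m), for 0.2 s.
3. a rod is home in the second bracket while that bracket stands locked at the guard's opening (all of step 2 and ((distance between rod1 and eye2 below 0.009 m and angle between the x axis of rod1 and the x axis of eye2, either way round below 0.17 rad) or (distance between rod2 and eye2 below 0.009 m and angle between the x axis of rod2 and the x axis of eye2, either way round below 0.17 rad) or (distance between rod3 and eye2 below 0.009 m and angle between the x axis of rod3 and the x axis of eye2, either way round below 0.17 rad) or (distance between rod4 and eye2 below 0.009 m and angle between the x axis of rod4 and the x axis of eye2, either way round below 0.17 rad))), for 0.2 s.
4. the carousel has been turned on to the next hole (turn 2) and the plunger has snapped in (value of joint carousel between 1.5108 and 1.6308 rad and value of joint plunger below 0.003 m), for 0.2 s.
5. a rod is home in the third bracket while that bracket stands locked at the guard's opening (all of step 4 and ((distance between rod1 and eye3 below 0.009 m and angle between the x axis of rod1 and the x axis of eye3, either way round below 0.17 rad) or (distance between rod2 and eye3 below 0.009 m and angle between the x axis of rod2 and the x axis of eye3, either way round below 0.17 rad) or (distance between rod3 and eye3 below 0.009 m and angle between the x axis of rod3 and the x axis of eye3, either way round below 0.17 rad) or (distance between rod4 and eye3 below 0.009 m and angle between the x axis of rod4 and the x axis of eye3, either way round below 0.17 rad))), for 0.2 s.
6. the carousel has been turned on to the next hole (turn 3) and the plunger has snapped in (value of joint carousel between 2.2962 and 2.4162 rad and value of joint plunger below 0.003 m), for 0.2 s.
At the end, for the whole second after the job is handed in: Every rod is home in its own bracket (shoulder within 9 mm of the eyelet mouth, in line within 0.17 rad), filled in turn from the first; the next empty bracket is at the opening (carousel within 0.06 rad), plunger lift under 3 mm, all at rest (((distance between rod1 and eye1 below 0.009 m and angle between the x axis of rod1 and the x axis of eye1, either way round below 0.17 rad) or (distance between rod1 and eye2 below 0.009 m and angle between the x axis of rod1 and the x axis of eye2, either way round below 0.17 rad) or (distance between rod1 and eye3 below 0.009 m and angle between the x axis of rod1 and the x axis of eye3, either way round below 0.17 rad) or (distance between rod1 and eye4 below 0.009 m and angle between the x axis of rod1 and the x axis of eye4, either way round below 0.17 rad)) and ((distance between rod2 and eye1 below 0.009 m and angle between the x axis of rod2 and the x axis of eye1, either way round below 0.17 rad) or (distance between rod2 and eye2 below 0.009 m and angle between the x axis of rod2 and the x axis of eye2, either way round below 0.17 rad) or (distance between rod2 and eye3 below 0.009 m and angle between the x axis of rod2 and the x axis of eye3, either way round below 0.17 rad) or (distance between rod2 and eye4 below 0.009 m and angle between the x axis of rod2 and the x axis of eye4, either way round below 0.17 rad)) and ((distance between rod3 and eye1 below 0.009 m and angle between the x axis of rod3 and the x axis of eye1, either way round below 0.17 rad) or (distance between rod3 and eye2 below 0.009 m and angle between the x axis of rod3 and the x axis of eye2, either way round below 0.17 rad) or (distance between rod3 and eye3 below 0.009 m and angle between the x axis of rod3 and the x axis of eye3, either way round below 0.17 rad) or (distance between rod3 and eye4 below 0.009 m and angle between the x axis of rod3 and the x axis of eye4, either way round below 0.17 rad)) and ((distance between rod4 and eye1 below 0.009 m and angle between the x axis of rod4 and the x axis of eye1, either way round below 0.17 rad) or (distance between rod4 and eye2 below 0.009 m and angle between the x axis of rod4 and the x axis of eye2, either way round below 0.17 rad) or (distance between rod4 and eye3 below 0.009 m and angle between the x axis of rod4 and the x axis of eye3, either way round below 0.17 rad) or (distance between rod4 and eye4 below 0.009 m and angle between the x axis of rod4 and the x axis of eye4, either way round below 0.17 rad)) and (((value of joint carousel between 2.2962 and 2.4162 rad and value of joint plunger below 0.003 m) and ((distance between rod1 and eye1 below 0.009 m and angle between the x axis of rod1 and the x axis of eye1, either way round below 0.17 rad) or (distance between rod2 and eye1 below 0.009 m and angle between the x axis of rod2 and the x axis of eye1, either way round below 0.17 rad) or (distance between rod3 and eye1 below 0.009 m and angle between the x axis of rod3 and the x axis of eye1, either way round below 0.17 rad) or (distance between rod4 and eye1 below 0.009 m and angle between the x axis of rod4 and the x axis of eye1, either way round below 0.17 rad)) and ((distance between rod1 and eye2 below 0.009 m and angle between the x axis of rod1 and the x axis of eye2, either way round below 0.17 rad) or (distance between rod2 and eye2 below 0.009 m and angle between the x axis of rod2 and the x axis of eye2, either way round below 0.17 rad) or (distance between rod3 and eye2 below 0.009 m and angle between the x axis of rod3 and the x axis of eye2, either way round below 0.17 rad) or (distance between rod4 and eye2 below 0.009 m and angle between the x axis of rod4 and the x axis of eye2, either way round below 0.17 rad)) and ((distance between rod1 and eye3 below 0.009 m and angle between the x axis of rod1 and the x axis of eye3, either way round below 0.17 rad) or (distance between rod2 and eye3 below 0.009 m and angle between the x axis of rod2 and the x axis of eye3, either way round below 0.17 rad) or (distance between rod3 and eye3 below 0.009 m and angle between the x axis of rod3 and the x axis of eye3, either way round below 0.17 rad) or (distance between rod4 and eye3 below 0.009 m and angle between the x axis of rod4 and the x axis of eye3, either way round below 0.17 rad)) and not (distance between rod1 and eye4 below 0.009 m and angle between the x axis of rod1 and the x axis of eye4, either way round below 0.17 rad) and not (distance between rod2 and eye4 below 0.009 m and angle between the x axis of rod2 and the x axis of eye4, either way round below 0.17 rad) and not (distance between rod3 and eye4 below 0.009 m and angle between the x axis of rod3 and the x axis of eye4, either way round below 0.17 rad) and not (distance between rod4 and eye4 below 0.009 m and angle between the x axis of rod4 and the x axis of eye4, either way round below 0.17 rad)) or ((value of joint carousel between 3.0816 and 3.2016 rad and value of joint plunger below 0.003 m) and ((distance between rod1 and eye1 below 0.009 m and angle between the x axis of rod1 and the x axis of eye1, either way round below 0.17 rad) or (distance between rod2 and eye1 below 0.009 m and angle between the x axis of rod2 and the x axis of eye1, either way round below 0.17 rad) or (distance between rod3 and eye1 below 0.009 m and angle between the x axis of rod3 and the x axis of eye1, either way round below 0.17 rad) or (distance between rod4 and eye1 below 0.009 m and angle between the x axis of rod4 and the x axis of eye1, either way round below 0.17 rad)) and ((distance between rod1 and eye2 below 0.009 m and angle between the x axis of rod1 and the x axis of eye2, either way round below 0.17 rad) or (distance between rod2 and eye2 below 0.009 m and angle between the x axis of rod2 and the x axis of eye2, either way round below 0.17 rad) or (distance between rod3 and eye2 below 0.009 m and angle between the x axis of rod3 and the x axis of eye2, either way round below 0.17 rad) or (distance between rod4 and eye2 below 0.009 m and angle between the x axis of rod4 and the x axis of eye2, either way round below 0.17 rad)) and ((distance between rod1 and eye3 below 0.009 m and angle between the x axis of rod1 and the x axis of eye3, either way round below 0.17 rad) or (distance between rod2 and eye3 below 0.009 m and angle between the x axis of rod2 and the x axis of eye3, either way round below 0.17 rad) or (distance between rod3 and eye3 below 0.009 m and angle between the x axis of rod3 and the x axis of eye3, either way round below 0.17 rad) or (distance between rod4 and eye3 below 0.009 m and angle between the x axis of rod4 and the x axis of eye3, either way round below 0.17 rad)) and ((distance between rod1 and eye4 below 0.009 m and angle between the x axis of rod1 and the x axis of eye4, either way round below 0.17 rad) or (distance between rod2 and eye4 below 0.009 m and angle between the x axis of rod2 and the x axis of eye4, either way round below 0.17 rad) or (distance between rod3 and eye4 below 0.009 m and angle between the x axis of rod3 and the x axis of eye4, either way round below 0.17 rad) or (distance between rod4 and eye4 below 0.009 m and angle between the x axis of rod4 and the x axis of eye4, either way round below 0.17 rad)))) and linear speed of each of rod1, rod2, rod3, rod4 below 0.03 m/s and velocity of joint carousel below 0.05 rad/s); the robot touches nothing.
It fails at once if the torch is moved more than 50 mm (distance of torch from where it was at the start of the episode above 0.05 m).
It fails at once if the driver red is moved more than 50 mm (distance of driver_red from where it was at the start of the episode above 0.05 m).
It fails at once if the driver black is moved more than 50 mm (distance of driver_black from where it was at the start of the episode above 0.05 m).
It fails at once if the connector is moved more than 50 mm (distance of connector from where it was at the start of the episode above 0.05 m).
It fails at once if the gauge pod is moved more than 50 mm (distance of gauge_pod from where it was at the start of the episode above 0.05 m).
Of rod1, rod2, rod3, rod4 only 3 to 4 are there at a start; the rules pass over those that are not, and their reading is None.
At some moment in a run one of rod1, rod2, rod3, rod4 may be knocked a few centimetres aside while the robot is not near it.
Once in a run the grip may slacken for a moment while it holds something.
It also fails if it takes over 210 s, if anything falls off the work surface, if the arm or the gripper's body presses on something with over 40 N, if the wrist force passes 120 N, or if a joint passes its speed limit or range.

## Robot

A 6-joint arm with a two-finger parallel gripper is mounted at the origin on the work surface. World frame = base frame: x ahead of the robot, y to its left, z up, the work surface at z = 0. Lengths are in mm, angles in rad, forces in N, time in s.
With the tool pointing down it reaches from about 425 to 925 mm from the base axis. Payload 12.5 kg.
Tool frame: the origin (TCP) lies midway between the tips of the shut fingers; the grasp point (between the pads) lies 19 mm behind it; z points along the fingers, y is the line along which they close (so a half turn about z gives the same grasp; the last joint's range is limited). The gripper opens to 85 mm and grips with 20 to 120 N. Pads are 22 mm wide; open, the fingers measure 114 mm over their backs; the gripper's body (76 mm by 85 mm) begins 54 mm behind the grasp point. The pads swing forward as they close: fully open they stand 13 mm farther back than shut.
Start: joints at [1.119, 0.491, 1.559, -0, 1.092, -0.106], TCP at [211.828, 588.029, 192.427] pointing down, gripper open.
Joint ranges: [-3.1, 3.1], [-0.84, 2.19], [0.05, 2.79], [-1.13, 4.28], [0.06, 2.93], [-2.69, 2.69]. Speed limits (rad/s): [2.22, 2.22, 2.79, 3.14, 3.14, 3.14].

## Interface

Orientations are given as [roll, pitch, yaw] about the fixed x, y, z axes, in that order (R = Rz(yaw) Ry(pitch) Rx(roll)).
In Python, from bench import robot, cams, workorder gives the robot as it stands.
- The arm moves only by the tool apply_moves, never from a script. Its argument "deltas" is a list of rows, each a list of 7 numbers: the turn, a rotation vector about the tool's x, y, z in degrees, then the shift along the tool's x, y, z in mm, then the closure, from 0 (fully open) to 1 (shut). A call has 1 to 20 rows; each row shifts and turns the commanded pose from where the row before left it, along the tool's axes as they then stand; what a row does not reach is not made up. A row lasts 1/8 s, in which the tool goes at most 62.5 mm and 10.7 degrees, less where a joint would pass 70% of its speed; a pose out of reach is approached as far as the arm can. A call with a gripper value outside its range is refused whole. The fingers move at their own pace and stop on an object; the grip force is fixed at half the most. Time passes only in rows, so rows that do not move let the fingers close. It gives the time, the measured TCP pose, the force, the opening and the grip force at its end, in the units of the state.
- robot.get_state(): the state, without advancing time (a new reading comes with each control period).
- cams.read_camera(name): name is "scene" or "top"; returns a dict with "image" (400x640x3 uint8, red, green, blue), "fx", "fy", "cx", "cy" (pixels), "k1" (the pictures are not rectified: a ray, as slopes to the right and down, at radius r is drawn at 1 + k1 r^2 times it, then the intrinsics apply), "pose" (4x4, takes a point from camera to world coordinates). Camera axes: x right, y down, z forward; pixel columns grow to the right and rows downward; lengths in mm; the calibration is good to about 2 mm. A picture is of the moment at which its call begins. There is no depth.
- workorder.job_done(): hands the job in; it is judged then, once.
The state is a dict: "time": time; "qpos": joint angles; "joint_vel": joint speeds; "effort": joint torques, N m; "tcp_pos": TCP position; "ee_rot": TCP orientation; "contact_force": force on the tool from outside, world axes, zero at the start; "moment": the same for the moment, N m; "width": opening from 0.0 (shut) to 1.0 (fully open); "finger_force": force on a finger pad.
Only numpy, scipy, OpenCV 4.12 (cv2) and the standard library are available. Lean on these libraries where they do the work, as an engineer would, in place of code of your own. Each camera call takes 0.05 s, during which the arm holds its last target. There are 200 camera calls.

## Working session

There is one attempt and no reset: what is moved stays moved. The work goes in short steps, Python scripts to look and compute and a tool call to move; the robot and the scene stay as the last step left them, time stands still between calls to the robot, and variables do not carry over. Pictures are saved under pics/ and viewed, at most 14 in all, crops included, and the job is handed in when it is done.

Besides the shell and the picture viewer there is one more tool, called after ">>>" as name([rows], argument=value, ...), one row to a line, values as JSON. apply_moves: Moves the arm, as the interface text tells. Its arguments: {"type":"object","properties":{"deltas":{"type":"array","items":{"type":"array","items":{"type":"number"}}}},"required":["deltas"]}

```bash
mkdir -p pics; ls
cat > h.py <<'E'
import numpy as np, cv2
from bench import robot, cams, workorder
from scipy.spatial.transform import Rotation as R
def shot(n,name=None):
    c=cams.read_camera(n); im=np.asarray(c["image"])[:,:,::-1].copy()
    if name: cv2.imwrite("pics/"+name,im)
    return c,im
def ray(c,uv):
    x=(uv[0]-c["cx"])/c["fx"]; y=(uv[1]-c["cy"])/c["fy"]
    rd=np.hypot(x,y); r=rd
    for _ in range(20): r=rd/(1+c["k1"]*r*r)
    s=r/rd if rd>0 else 1
    P=np.asarray(c["pose"]); return P[:3,3],P[:3,:3]@np.array([x*s,y*s,1])
def onz(c,uv,z):
    o,d=ray(c,uv); return o+d*(z-o[2])/d[2]
def proj(c,p):
    P=np.asarray(c["pose"]); q=P[:3,:3].T@(np.asarray(p)-P[:3,3]); x,y=q[:2]/q[2]
    f=1+c["k1"]*(x*x+y*y); return np.array([c["fx"]*x*f+c["cx"],c["fy"]*y*f+c["cy"]])
def crop(im,u0,v0,u1,v1,k,name):
    cv2.imwrite("pics/"+name,cv2.resize(im[v0:v1,u0:u1],None,fx=k,fy=k,interpolation=cv2.INTER_CUBIC))
E
python3 - <<'E'
from h import *
for n in("top","scene"):
    c,im=shot(n,n+"0.png"); print({k:c[k] for k in("fx","fy","cx","cy","k1")},np.round(c["pose"],3).tolist())
print(robot.get_state())
E
```

```text
pics
{'fx': 390.7394490033427, 'fy': 390.7394490033427, 'cx': 321.5532883662246, 'cy': 197.30876471464785, 'k1': -0.011309663582491164} [[-0.03, -0.984, 0.173, 363.822], [-1.0, 0.03, -0.001, 6.534], [-0.004, -0.173, -0.985, 1144.553], [0.0, 0.0, 0.0, 1.0]]
{'fx': 470.2581050572792, 'fy': 470.2581050572792, 'cx': 324.13920871863473, 'cy': 197.23190958260838, 'k1': 0.024385658893528294} [[-0.547, 0.689, -0.476, 1180.425], [0.837, 0.442, -0.322, 422.478], [-0.012, -0.575, -0.818, 1159.119], [0.0, 0.0, 0.0, 1.0]]
{'time': 0.1, 'qpos': array([ 1.11942528e+00,  4.91496889e-01,  1.55938891e+00, -2.96985253e-05,
        1.09169387e+00, -1.05576843e-01]), 'joint_vel': array([ 5.53494649e-05, -3.42271277e-03, -1.93999091e-03, -1.30739798e-03,
        1.14877321e-03,  9.20479024e-04]), 'effort': array([ 2.78653948e-03, -6.19443154e+01, -2.62025446e+01, -1.48635850e-04,
        2.93951576e-03,  3.36605888e-05]), 'tcp_pos': array([211.70879552, 587.80049438, 191.8875397 ]), 'ee_rot': array([-3.14060835e+00, -7.78187652e-05,  2.79581212e+00]), 'contact_force': array([-0.12365558, -0.23280271, -0.29082097]), 'moment': array([-0.01207914, -0.02441124, -0.00333422]), 'finger_force': 0.0, 'width': 1.0026206465332}
```

View pics/top0.png

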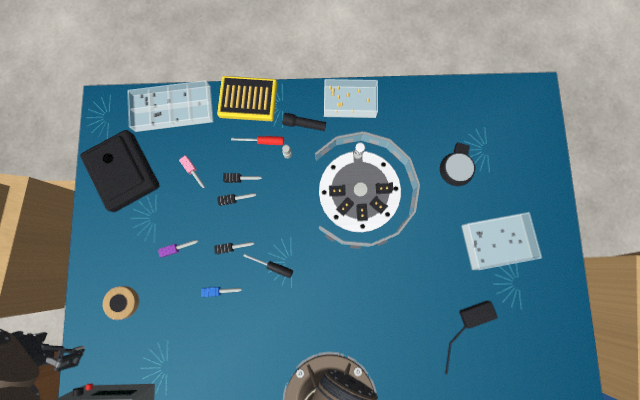

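View pics/scene0.png

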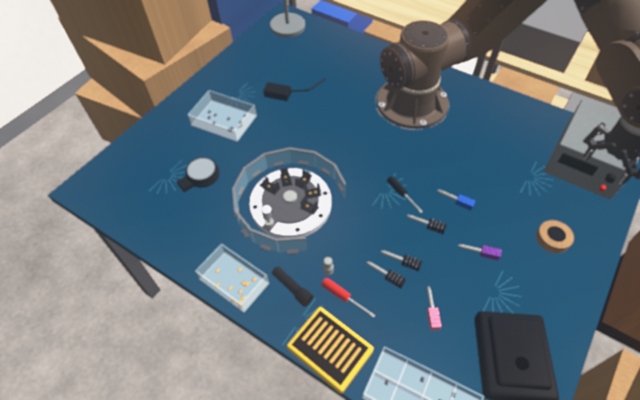

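The top view shows three black ribbed rods, with handles at about (233,178), (228,199) and (225,247). The look-alikes are pink (190,170), purple (178,248) and blue (218,292). The black driver is at (275,267). The jig is at about (361,190), opening to image left, with the knob at (360,148). I'll enlarge to confirm the rods and fit the jig.

```bash
cat >> h.py <<'E'
from scipy.optimize import least_squares
def fitc(P,r):
    s=least_squares(lambda p:np.hypot(P[:,0]-p[0],P[:,1]-p[1])-(r if r else p[2]),[*P[:,:2].mean(0),100][:2 if r else 3],loss="soft_l1",f_scale=1.5)
    return s.x,np.sqrt(np.mean(s.fun**2))
E
python3 - <<'E'
from h import *
a=[]
for n,ctr in(("top",(361,190)),("scene",(290,200))):
    c,im=shot(n)
    hsv=cv2.cvtColor(im,cv2.COLOR_BGR2HSV)
    m=((hsv[:,:,2]>190)&(hsv[:,:,1]<40)).astype(np.uint8)
    k=np.zeros_like(m); cv2.circle(k,ctr,58,1,-1); m&=k
    nl,lab,st,_=cv2.connectedComponentsWithStats(m); j=1+np.argmax(st[1:,4]); print(n,st[j])
    m=(lab==j).astype(np.uint8)
    cnt=max(cv2.findContours(m,cv2.RETR_EXTERNAL,cv2.CHAIN_APPROX_NONE)[0],key=cv2.contourArea)
    hull=cv2.convexHull(cnt)[:,0].astype(float)
    P=np.array([onz(c,u,24) for u in hull]); 
    print(len(P),fitc(P,120),fitc(P,None))
c,im=shot("top"); crop(im,205,160,305,285,4,"rods.png")
c,im2=shot("top"); crop(im2,305,125,425,255,4,"jig.png")
a=cv2.imread("pics/rods.png");b=cv2.imread("pics/jig.png");h=520
o=np.zeros((h,a.shape[1]+b.shape[1],3),np.uint8);o[:a.shape[0],:a.shape[1]]=a;o[:b.shape[0],a.shape[1]:]=b
if o.shape[1]>800:o=o[:,:800]
cv2.imwrite("pics/both.png",o);print(o.shape)
c,im=shot("scene");crop(im,230,140,360,255,5,"jigs.png")
E
```

```text
top [ 319  152   82   80 2163]
42 (array([ 577.27277844, -105.67934564]), np.float64(0.8191696007999454)) (array([ 577.34468641, -105.58135605,  119.3949667 ]), np.float64(0.5606717189957641))
scene [ 271  172   61   64 1079]
24 (array([ 580.68722754, -102.04289342]), np.float64(2.1340978068759706)) (array([580.83306175, -99.7288959 , 118.11620029]), np.float64(1.753195968682217))
(520, 800, 3)
```

View pics/both.png

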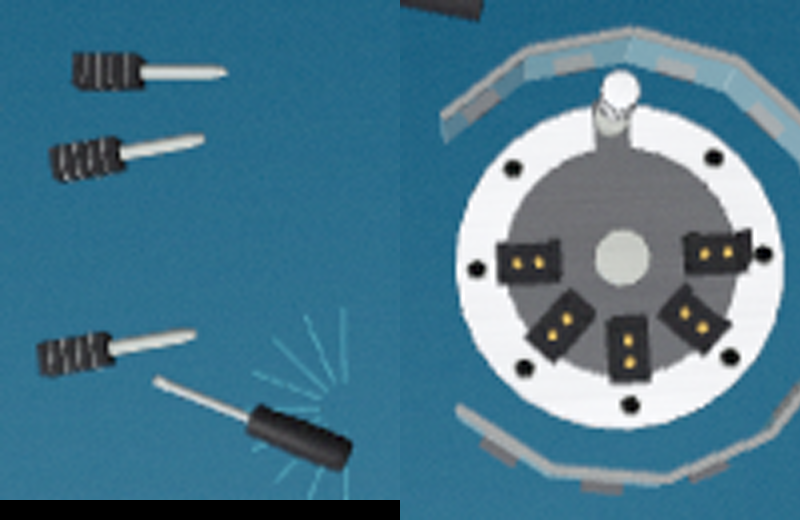

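View pics/jigs.png

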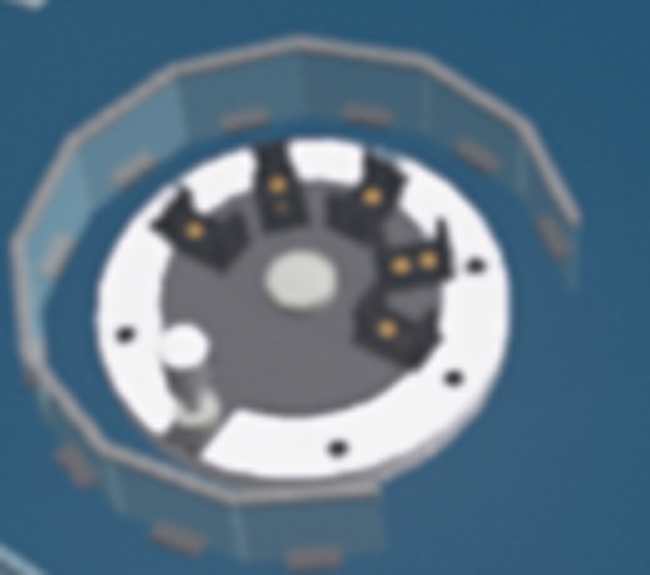

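The crop confirms exactly three black-handled ribbed rods (pixels (232,178), (227,199) and (224,248)). The fluted item with the blade at (279,269) is the driver. The jig has brackets 1–5 counter-clockwise from the left, the knob up at (360,148), and visible housing holes. Next I'll measure the holes, knob and rods.

```bash
cat > m.py <<'E'
from h import *
def rods(c,im,boxes):
    hsv=cv2.cvtColor(im,cv2.COLOR_BGR2HSV); out=[]
    for (u0,v0,u1,v1) in boxes:
        s=hsv[v0:v1,u0:u1]; 
        sh=((s[:,:,2]>130)&(s[:,:,1]<90)).astype(np.uint8); hd=((s[:,:,2]<75)).astype(np.uint8)
        def big(m):
            n,l,st,_=cv2.connectedComponentsWithStats(m,connectivity=8); j=1+np.argmax(st[1:,4]); v,u=np.nonzero(l==j); return np.c_[u+u0,v+v0].astype(float)
        hd=cv2.morphologyEx(hd,cv2.MORPH_CLOSE,np.ones((3,3),np.uint8))
        H=big(hd); S=big(sh)
        PH=np.array([onz(c,u,18) for u in H])[:,:2]; PS=np.array([onz(c,u,12) for u in S])[:,:2]
        hc=cv2.minAreaRect(PH.astype(np.float32)); 
        sc=PS.mean(0); d=np.linalg.svd(PS-sc)[2][0]; d*=np.sign(d@(sc-PH.mean(0)))
        e=(PS-sc)@d
        out.append((PH.mean(0),hc[1],sc,np.degrees(np.arctan2(d[1],d[0])),e.min(),e.max()))
    return out
E
python3 - <<'E'
from m import *
c,im=shot("top")
g=cv2.cvtColor(im,cv2.COLOR_BGR2GRAY).astype(float)
ctr=np.array([577.3,-105.6])
# holes
pts=[]
for (u,v) in [(324,192),(333.2,167.2),(383.5,164.5),(396,188.5),(387.6,214.3),(362.6,226.2),(336,217)]:
    w=4; ui,vi=int(round(u)),int(round(v)); p=255-g[vi-w:vi+w+1,ui-w:ui+w+1]; p=np.clip(p-110,0,None)
    if u<325 or u>395: pass
    yy,xx=np.mgrid[vi-w:vi+w+1,ui-w:ui+w+1]; k=(xx-u)**2+(yy-v)**2<9; p=p*k
    pts.append(onz(c,((p*xx).sum()/p.sum(),(p*yy).sum()/p.sum()),24))
pts=np.array(pts); f=fitc(pts,105); print("holes",f)
cc=f[0]; ang=np.degrees(np.arctan2(pts[:,1]-cc[1],pts[:,0]-cc[0])); print(ang, np.hypot(*(pts[:,:2]-cc).T)); print(((ang+22.5)%45)-22.5)
print("knob",onz(c,(360.0,147.6),110))
for r in rods(c,im,[(215,168,268,190),(212,188,262,210),(208,236,262,258)]): print([np.round(x,1) for x in r])
# bracket 1 dark blob in top
for z in (64,): print("br1 tops", onz(c,(305+97.5/4,125+243/4),z),onz(c,(305+97.5/4,125+282/4),z))
E
```

```text
holes (array([ 579.09810963, -106.30766011]), np.float64(0.12689505634553386))
[  91.30753139   46.3075807   -43.80805074  -88.72479465 -133.66340937
 -178.60477967  136.24358921] [105.10690036 104.98659584 105.21662786 104.87871083 105.17658324
 104.96018758 105.08187652]
[1.30753139 1.3075807  1.19194926 1.27520535 1.33659063 1.39522033
 1.24358921]
knob [ 681.03131503 -104.20765574  110.        ]
[array([628.4, 270.4]), array([51. , 24.2]), array([628.7, 216. ]), np.float64(-92.3), np.float64(-30.2), np.float64(32.5)]
[array([564. , 284.5]), array([26. , 50.3]), array([572.7, 232.7]), np.float64(-81.6), np.float64(-28.4), np.float64(31.8)]
[array([422.9, 291.5]), array([23.1, 51.5]), array([430.1, 238.3]), np.float64(-82.1), np.float64(-30.1), np.float64(31.7)]
br1 tops [586.07341751 -17.5228767   64.        ] [558.12832946 -16.59483389  64.        ]
```

Jig axis is at (579.1, −106.3) with its +y axis at 91.3°; the hole fit residual is 0.13 mm. The rod sizes match the spec (51×24 handle, 62 shaft). First I'll move above rod 1: yaw to 88.7°, then travel.

>>> apply_moves([
  [0,0,10.2,0,0,0,0.4],
  [0,0,10.2,0,0,0,0.4],
  [0,0,10.2,0,0,0,0.4],
  [0,0,10.2,0,0,0,0.4],
  [0,0,10.2,0,0,0,0.4],
  [0,0,10.2,0,0,0,0.4],
  [0,0,10.2,0,0,0,0.4],
  [0,0,0,-25.5,35.4,0,0.4],
  [0,0,0,-25.5,35.4,0,0.4],
  [0,0,0,-25.5,35.4,0,0.4],
  [0,0,0,-25.5,35.4,0,0.4],
  [0,0,0,-25.5,35.4,0,0.4],
  [0,0,0,-25.5,35.4,0,0.4],
  [0,0,0,-25.5,35.4,0,0.4],
  [0,0,0,-25.5,35.4,0,0.4],
  [0,0,0,-25.5,35.4,0,0.4],
  [0,0,0,-25.5,35.4,0,0.4],
  [0,0,0,-25.5,35.4,0,0.4],
  [0,0,0,-25.5,35.4,0,0.4],
])

```text
time: 2.78
tcp_pos: [631.1, 272.1, 192.4]
ee_rot: [3.142, -0.0, 1.55]
contact_force: [0.2, 1.2, -0.7]
width: 0.597
finger_force: 0.0
```

```bash
cat > to.py <<'E'
import sys
from h import *
def to(x,y,z,yaw,s=None):
    s=s or robot.get_state(); p=np.array(s["tcp_pos"]); ps=np.degrees(s["ee_rot"][2]); a=np.radians(yaw)
    d=np.array([x,y,z])-p
    return "rot z %.1f"%((ps-yaw+180)%360-180),"then shift",np.round([d[0]*np.cos(a)+d[1]*np.sin(a),d[0]*np.sin(a)-d[1]*np.cos(a),-d[2]],1).tolist()
def st():
    s=robot.get_state(); print("t%.1f"%s["time"],np.round(s["tcp_pos"],1),"rpy",np.round(np.degrees(s["ee_rot"]),1),"F",np.round(s["contact_force"],1),"w %.2f ff %.1f"%(s["width"],s["finger_force"]),"q",np.round(s["qpos"],2)); return s
if __name__=="__main__":
    st(); print(*to(*map(float,sys.argv[1:5])))
E
python3 to.py 630 271.5 3 88.7
```

```text
t2.8 [631.1 272.1 192.4] rpy [180.   -0.   88.8] F [ 0.2  1.2 -0.7] w 0.60 ff 0.0 q [0.31 0.58 1.39 0.   1.17 0.33]
rot z 0.1 then shift [-0.6, -1.1, 189.4]
```

>>> apply_moves([
  [0,0,0,-0.6,-1,40,0.4],
  [0,0,0,0,0,40,0.4],
  [0,0,0,0,0,40,0.4],
  [0,0,0,0,0,35,0.4],
  [0,0,0,0,0,20,0.4],
  [0,0,0,0,0,9,0.4],
  [0,0,0,0,0,5,0.4],
  [0,0,0,0,0,0,0.4],
  [0,0,0,0,0,0,1],
  [0,0,0,0,0,0,1],
  [0,0,0,0,0,0,1],
  [0,0,0,0,0,0,1],
  [0,0,0,0,0,0,1],
  [0,0,0,0,0,0,1],
])

```text
time: 4.53
tcp_pos: [629.1, 272.5, 3.4]
ee_rot: [3.142, -0.0, 1.55]
contact_force: [0.3, 0.4, 0.3]
width: 0.001
finger_force: 0.0
```

```bash
python3 to.py 577 20 60 91.3
```

```text
t4.5 [629.1 272.5   3.4] rpy [180.   -0.   88.8] F [0.3 0.4 0.3] w 0.00 ff 0.0 q [0.31 0.78 1.55 0.   0.81 0.33]
rot z -2.5 then shift [-251.3, -57.8, -56.6]
```

Nothing was gripped, so I'll look.

Run:
```python
from h import *
c,im=shot("top"); a=im[155:265,195:300]; c2,im2=shot("scene"); b=im2[200:310,340:445]
print(proj(c,[629,272,3]),proj(c2,[629,272,3]))
cv2.imwrite("pics/g1.png",np.hstack([cv2.resize(x,None,fx=3.8,fy=3.8,interpolation=2) for x in(a,b)]))
```

```text
[231.9931858  178.73815483] [394.97552043 279.11836955]
```

View pics/g1.png

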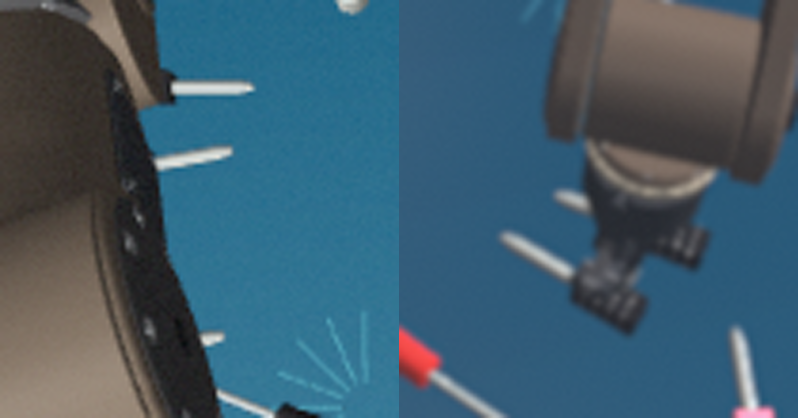

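Run:
```python
from h import *
c2,im2=shot("scene"); crop(im2,365,235,440,300,10,"g2.png")
for p in([629,272,3],[629,272,24],[629,272,50]): print((proj(c2,p)-[365,235])*10)
for u in (395.5,279),: print(onz(c2,u,12))
```

```text
[299.75520425 441.18369551]
[308.60592962 406.63094073]
[319.91150486 362.50910844]
[632.23808767 274.17295441  12.        ]
```

View pics/g2.png

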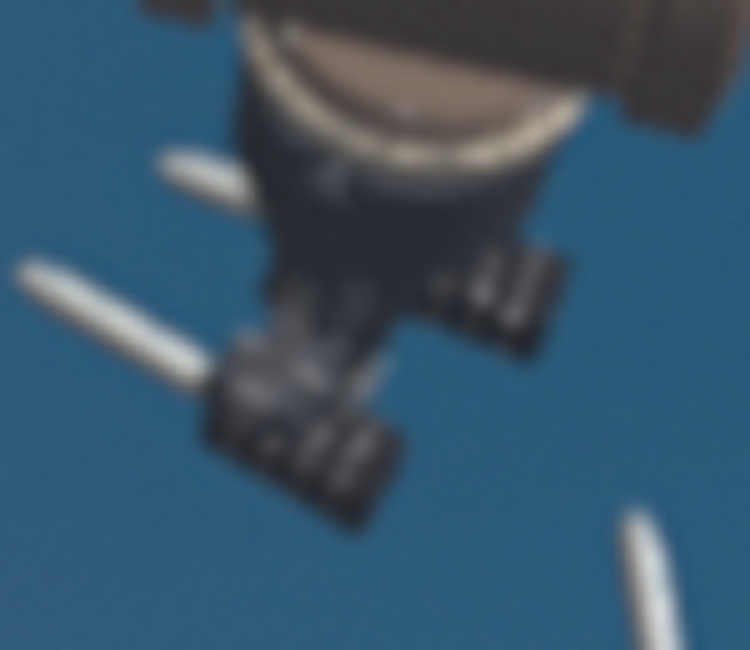

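>>> apply_moves([
  [0,0,0,0,0,-20,1],
  [0,0,0,0,0,-20,1],
  [0,0,0,0,0,-30,1],
  [0,0,0,0,0,0,1],
])

```text
time: 5.18
tcp_pos: [630.5, 273.1, 77.5]
ee_rot: [3.136, -0.002, 1.55]
contact_force: [-0.0, -0.1, 0.5]
width: -0.001
finger_force: 0.0
```

Run:
```python
from h import *
from to import st
c2,im2=shot("scene"); crop(im2,345,205,445,305,6,"g3.png")
s=st(); print((proj(c2,s["tcp_pos"])-[345,205])*6)
```

```text
t5.2 [629.7 272.8  75.8] rpy [ 1.798e+02 -1.000e-01  8.880e+01] F [ 0.1 -0.5  0. ] w -0.00 ff 0.0 q [0.31 0.7  1.51 0.   0.94 0.33]
[319.7383461  372.57182921]
```

View pics/g3.png

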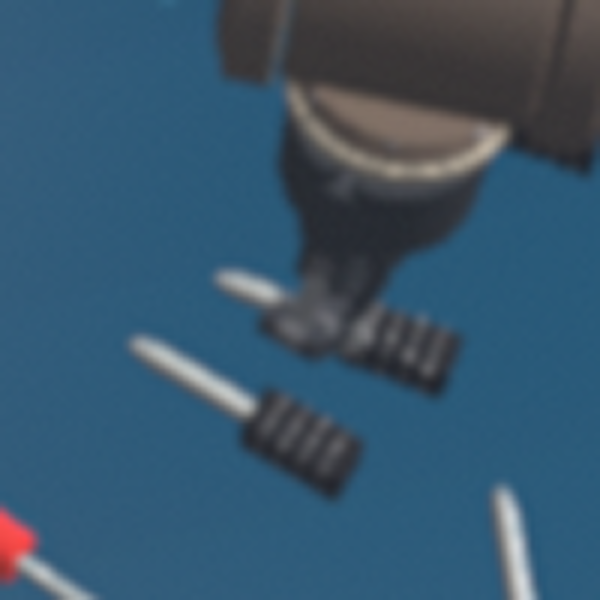

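The projected TCP lies about 20 mm below where the fingertips appear, so the fingers seem to have closed above the handle. I'll check the height by gently touching bare table nearby.

>>> apply_moves([
  [0,0,0,26,5,0,1],
  [0,0,0,27,5,0,1],
  [0,0,0,0,0,30,1],
  [0,0,0,0,0,20,1],
  [0,0,0,0,0,10,1],
  [0,0,0,0,0,8,1],
  [0,0,0,0,0,3,1],
  [0,0,0,0,0,2,1],
  [0,0,0,0,0,0,1],
])

```text
time: 6.35
tcp_pos: [640.3, 325.3, 0.8]
ee_rot: [3.141, -0.0, 1.55]
contact_force: [0.9, 0.0, -0.4]
width: 0.005
finger_force: 0.0
```

Run:
```python
from h import *
from to import st
c2,im2=shot("scene"); crop(im2,345,205,445,305,6,"g4.png")
s=st(); print((proj(c2,s["tcp_pos"])-[345,205])*6)
```

```text
t6.4 [640.3 325.4   0.8] rpy [180.   -0.   88.8] F [ 0.3 -0.9 -0.5] w -0.00 ff 0.0 q [0.38 0.82 1.45 0.   0.86 0.4 ]
[395.34515614 527.90588593]
```

View pics/g4.png

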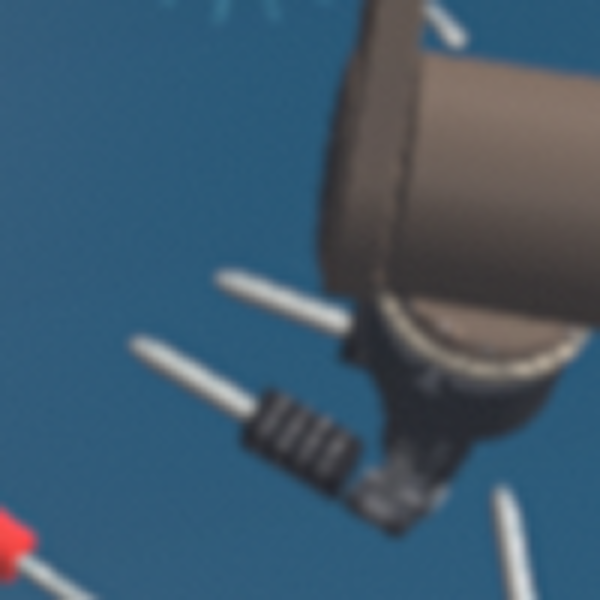

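Run:
```python
from h import *
c,im=shot("scene"); a=cv2.imread("pics/scene0.png")
A=a[240:300,360:430];B=im[240:300,360:430]
C=cv2.imread("pics/top0.png")[160:215,205:275]; c,t=shot("top"); D=t[160:215,205:275]
x=np.hstack([cv2.resize(A,(400,343),interpolation=2),cv2.resize(B,(400,343),interpolation=2)])
y=np.hstack([cv2.resize(C,(320,251),interpolation=2),cv2.resize(D,(320,251),interpolation=2),np.zeros((251,160,3),np.uint8)])
cv2.imwrite("pics/cmp.png",np.vstack([x,y]))
```

```text
(no output)
```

View pics/cmp.png

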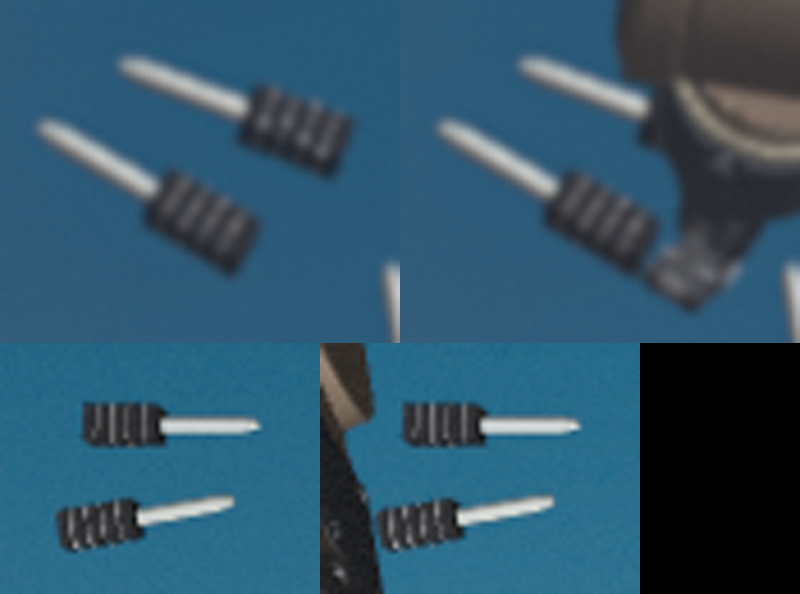

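The rod did not move at all. The tip heights in the views suggest the fingertips sit well above the reported TCP, so I'll probe the table in small steps.

>>> apply_moves([
  [0,0,0,0,0,1.5,1],
  [0,0,0,0,0,1,1],
  [0,0,0,0,0,0,1],
])

```text
time: 6.88
tcp_pos: [640.1, 325.3, -2.2]
ee_rot: [-3.141, 0.0, 1.55]
contact_force: [-0.1, 1.5, -0.2]
width: 0.003
finger_force: 0.0
```

>>> apply_moves([
  [0,0,0,0,0,2,1],
  [0,0,0,0,0,2,1],
  [0,0,0,0,0,0,1],
])

```text
time: 7.25
tcp_pos: [640.1, 325.3, -6.4]
ee_rot: [-3.141, 0.0, 1.55]
contact_force: [0.3, 0.3, -0.6]
width: 0.002
finger_force: 0.0
```

>>> apply_moves([
  [0,0,0,0,0,2,1],
  [0,0,0,0,0,2,1],
  [0,0,0,0,0,0,1],
])

```text
time: 7.62
tcp_pos: [640.1, 325.3, -10.3]
ee_rot: [-3.141, 0.0, 1.55]
contact_force: [-0.7, 0.5, -0.5]
width: 0.001
finger_force: 0.0
```

>>> apply_moves([
  [0,0,0,0,0,2,1],
  [0,0,0,0,0,2,1],
  [0,0,0,0,0,0,1],
])

```text
time: 8.0
tcp_pos: [640.1, 325.3, -14.3]
ee_rot: [-3.141, 0.0, 1.55]
contact_force: [0.4, 0.3, 0.5]
width: 0.003
finger_force: 0.0
```

>>> apply_moves([
  [0,0,0,0,0,1.5,1],
  [0,0,0,0,0,1.5,1],
  [0,0,0,0,0,0,1],
])

```text
time: 8.38
tcp_pos: [640.1, 325.3, -17.2]
ee_rot: [-3.141, 0.0, 1.55]
contact_force: [-0.7, -0.3, 0.2]
width: -0.001
finger_force: 0.0
```

>>> apply_moves([
  [0,0,0,0,0,1.5,1],
  [0,0,0,0,0,0,1],
])

```text
time: 8.62
tcp_pos: [640.1, 325.3, -18.7]
ee_rot: [-3.141, -0.0, 1.55]
contact_force: [-0.3, -0.5, 0.1]
width: -0.004
finger_force: 0.0
```

>>> apply_moves([
  [0,0,0,0,0,1.5,1],
  [0,0,0,0,0,0,1],
])

```text
time: 8.88
tcp_pos: [640.1, 325.3, -20.2]
ee_rot: [-3.141, -0.0, 1.55]
contact_force: [-0.6, -0.1, 0.4]
width: -0.0
finger_force: 0.0
```

>>> apply_moves([
  [0,0,0,0,0,1.5,1],
  [0,0,0,0,0,0,1],
])

```text
time: 9.12
tcp_pos: [640.1, 325.3, -21.7]
ee_rot: [-3.141, -0.0, 1.55]
contact_force: [-0.6, 0.7, 0.1]
width: 0.001
finger_force: 0.0
```

>>> apply_moves([
  [0,0,0,0,0,1.5,1],
  [0,0,0,0,0,0,1],
])

```text
time: 9.38
tcp_pos: [640.1, 325.3, -23.3]
ee_rot: [-3.141, 0.0, 1.55]
contact_force: [-0.1, -0.5, -1.0]
width: 0.0
finger_force: 0.0
```

>>> apply_moves([
  [0,0,0,0,0,1.5,1],
  [0,0,0,0,0,0,1],
])

```text
time: 9.62
tcp_pos: [640.1, 325.3, -24.7]
ee_rot: [-3.141, -0.0, 1.55]
contact_force: [-0.3, -0.1, 0.4]
width: -0.002
finger_force: 0.0
```

Run:
```python
from h import *
from to import st
c2,im2=shot("scene"); A=im2[235:310,375:450]
s=st(); print((proj(c2,s["tcp_pos"])-[375,235])*8,(proj(c2,s["tcp_pos"]+np.array([0,0,25]))-[375,235])*8)
cv2.imwrite("pics/g5.png",cv2.resize(A,None,fx=8,fy=8,interpolation=2))
print(robot.get_state()["effort"])
```

```text
t9.7 [640.1 325.3 -24.6] rpy [-180.    -0.    88.8] F [ 0.   0.4 -0.1] w -0.00 ff 0.0 q [0.38 0.86 1.46 0.   0.82 0.4 ]
[276.64527002 494.57796805] [287.02016057 463.89384972]
[ 1.91403160e-03 -7.76503801e+01 -2.05713004e+01  7.65966865e-05
 -5.53898120e-03 -1.77519439e-05]
```

View pics/g5.png

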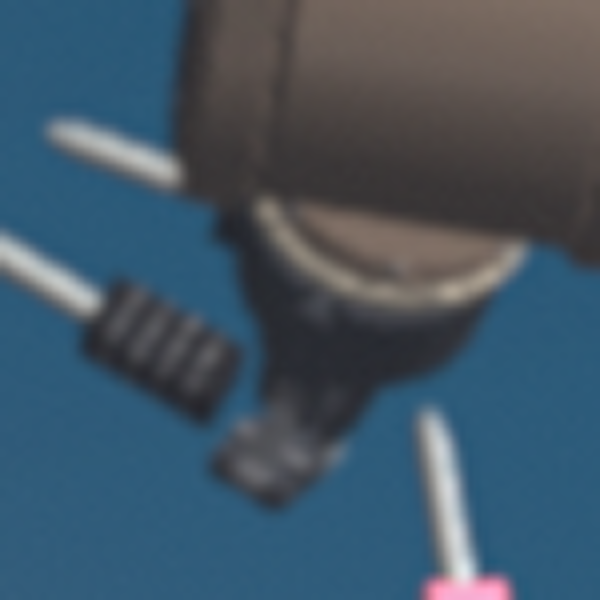

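>>> apply_moves([
  [0,0,0,0,0,1.5,1],
  [0,0,0,0,0,0,1],
])

```text
time: 9.93
tcp_pos: [640.1, 325.3, -26.2]
ee_rot: [-3.141, 0.0, 1.55]
contact_force: [0.0, -0.2, -0.5]
width: -0.001
finger_force: 0.0
```

>>> apply_moves([
  [0,0,0,0,0,1.5,1],
  [0,0,0,0,0,0,1],
])

```text
time: 10.18
tcp_pos: [640.1, 325.3, -27.7]
ee_rot: [-3.141, -0.0, 1.55]
contact_force: [-0.2, -0.1, 0.7]
width: -0.001
finger_force: 0.0
```

>>> apply_moves([
  [0,0,0,0,0,1.5,1],
  [0,0,0,0,0,0,1],
])

```text
time: 10.42
tcp_pos: [640.1, 325.3, -29.2]
ee_rot: [-3.141, -0.0, 1.55]
contact_force: [-0.7, 0.2, 0.2]
width: 0.001
finger_force: 0.0
```

>>> apply_moves([
  [0,0,0,0,0,1.5,1],
  [0,0,0,0,0,0,1],
])

```text
time: 10.68
tcp_pos: [640.1, 325.3, -30.7]
ee_rot: [-3.141, 0.0, 1.55]
contact_force: [-0.6, -0.6, 0.0]
width: 0.003
finger_force: 0.0
```

Run:
```python
from h import *
c,im=shot("scene")
for uv in((409,298.1),):
  for z in(0,5,10,15,20): print(z,onz(c,uv,z)[:2])
im0=cv2.imread("pics/scene0.png")
d=cv2.absdiff(im,im0).max(2)[280:310,380:440]
v,u=np.nonzero(d>40); k=v>=v.max()-2; print("lowest changed px",np.c_[u[k]+380,v[k]+280].tolist())
```

```text
0 [655.37260321 327.69890201]
5 [657.63747992 328.10774116]
10 [659.90235663 328.51658031]
15 [662.16723335 328.92541947]
20 [664.43211006 329.33425862]
lowest changed px [[404, 296], [405, 296], [406, 296], [407, 296], [409, 296], [410, 296], [411, 296], [405, 297], [406, 297], [407, 297], [408, 297], [409, 297], [410, 297], [407, 298], [408, 298], [409, 298]]
```

>>> apply_moves([
  [0,0,0,0,0,-6,1],
  [0,0,0,0,0,0,1],
])

```text
time: 10.98
tcp_pos: [640.5, 325.5, -23.8]
ee_rot: [3.141, -0.001, 1.55]
contact_force: [-0.9, -0.1, -0.8]
width: 0.003
finger_force: 0.0
```

```bash
cat > low.py <<'E'
from h import *
from to import st
s=st();c,im=shot("scene");im0=cv2.imread("pics/scene0.png")
d=cv2.absdiff(im,im0).max(2)[200:330,380:440]
v,u=np.nonzero(d>40)
for r in range(v.max()-3,v.max()+1): k=v==r; print(r+200,u[k].min()+380,u[k].max()+380)
E
python3 low.py
```

```text
t11.0 [640.5 325.5 -23.8] rpy [179.9  -0.   88.8] F [-0.9 -0.1 -0.8] w 0.00 ff 0.0 q [0.38 0.86 1.46 0.   0.82 0.4 ]
294 402 413
295 405 412
296 406 411
297 408 410
```

>>> apply_moves([
  [0,0,0,0,0,-12,1],
  [0,0,0,0,0,-12,1],
  [0,0,0,0,0,0,1],
])

```text
time: 11.4
tcp_pos: [640.9, 325.6, 1.1]
ee_rot: [3.139, -0.001, 1.55]
contact_force: [0.7, 0.5, 0.0]
width: 0.003
finger_force: 0.0
```

```bash
python3 low.py
```

```text
t11.4 [640.9 325.6   1.1] rpy [ 1.799e+02 -1.000e-01  8.880e+01] F [0.7 0.5 0. ] w 0.00 ff 0.0 q [0.38 0.82 1.45 0.   0.86 0.4 ]
290 404 415
291 410 413
292 408 412
293 409 411
```

>>> apply_moves([
  [0,0,0,0,0,-15,1],
  [0,0,0,0,0,-15,1],
  [0,0,0,0,0,0,1],
])

```text
time: 11.82
tcp_pos: [641.0, 325.7, 31.4]
ee_rot: [3.139, -0.001, 1.55]
contact_force: [0.8, -0.2, -0.2]
width: 0.002
finger_force: 0.0
```

```bash
python3 low.py
```

```text
t11.8 [641.  325.7  31.4] rpy [ 1.798e+02 -1.000e-01  8.880e+01] F [ 0.8 -0.2 -0.2] w 0.00 ff 0.0 q [0.38 0.79 1.44 0.   0.91 0.4 ]
285 407 416
286 409 415
287 410 414
288 412 413
```

The tip keeps moving freely down in the image. I'll check the height offset using the start pictures, where the open gripper is visible in both views.

Run:
```python
from h import *
p=np.array([211.8,588.0,192.4]); yaw=2.7958; ty=np.array([np.sin(yaw),-np.cos(yaw),0])
o=[]
for n,(u0,v0) in(("top",(10,310)),("scene",(560,100))):
    c,_=shot(n); im=cv2.imread(f"pics/{n}0.png"); u1,v1=min(640,u0+80),v0+80
    k=5;a=cv2.resize(im[v0:v1,u0:u1],None,fx=k,fy=k,interpolation=2)
    for z,col in((0,(0,0,255)),(20,(0,255,255)),(40,(0,255,0))):
        for s in(-42,42):
            q=(proj(c,p+[0,0,z]+s*ty)-[u0,v0]+.5)*k; print(n,z,s,q.round()); cv2.circle(a,tuple(int(x) for x in q),3,col,-1)
    o.append(a)
cv2.imwrite("pics/st.png",np.hstack(o))
```

```text
top 0 -42 [421. 176.]
top 0 42 [259. 117.]
top 20 -42 [396. 185.]
top 20 42 [230. 124.]
top 40 -42 [370. 194.]
top 40 42 [200. 132.]
scene 0 -42 [ 95. 362.]
scene 0 42 [241. 467.]
scene 20 -42 [112. 337.]
scene 20 42 [261. 443.]
scene 40 -42 [130. 312.]
scene 40 42 [281. 419.]
```

View pics/st.png

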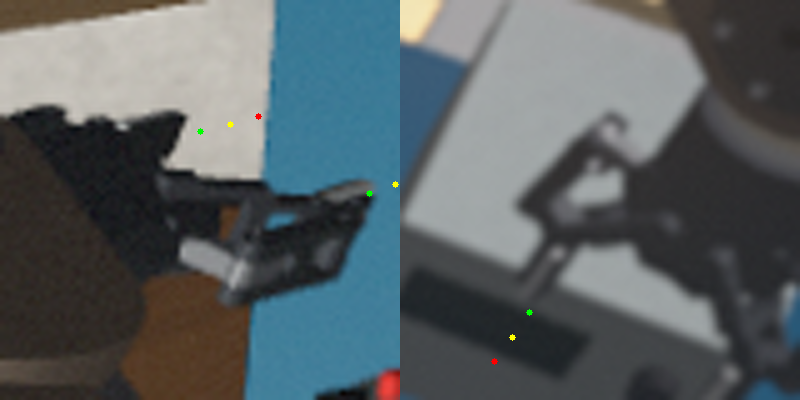

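In the top view the open fingertips lie near the z+40 marks, so the shut tips are about 32–40 mm above the reported TCP. I'll probe on from −29.

>>> apply_moves([
  [0,0,0,0,0,20,1],
  [0,0,0,0,0,20,1],
  [0,0,0,0,0,15,1],
  [0,0,0,0,0,6,1],
  [0,0,0,0,0,1.5,1],
  [0,0,0,0,0,0,1],
])

```text
time: 12.72
tcp_pos: [640.4, 325.4, -32.6]
ee_rot: [3.141, -0.0, 1.55]
contact_force: [-0.2, -0.2, 1.1]
width: 0.0
finger_force: 0.0
```

>>> apply_moves([
  [0,0,0,0,0,1.2,1],
  [0,0,0,0,0,0,1],
])

```text
time: 12.98
tcp_pos: [640.3, 325.4, -33.9]
ee_rot: [3.141, -0.0, 1.55]
contact_force: [-1.0, -0.4, 0.4]
width: -0.001
finger_force: 0.0
```

>>> apply_moves([
  [0,0,0,0,0,1.2,1],
  [0,0,0,0,0,0,1],
])

```text
time: 13.22
tcp_pos: [640.1, 325.3, -35.5]
ee_rot: [-3.141, -0.0, 1.55]
contact_force: [-0.6, -0.6, -0.0]
width: -0.007
finger_force: 0.0
```

>>> apply_moves([
  [0,0,0,0,0,1.2,1],
  [0,0,0,0,0,0,1],
])

```text
time: 13.48
tcp_pos: [640.1, 325.3, -36.8]
ee_rot: [-3.141, -0.0, 1.55]
contact_force: [-0.0, -0.2, -0.5]
width: 0.0
finger_force: 0.0
```

>>> apply_moves([
  [0,0,0,0,0,1.3,1],
  [0,0,0,0,0,0,1],
])

```text
time: 13.72
tcp_pos: [640.1, 325.3, -38.1]
ee_rot: [-3.141, -0.0, 1.55]
contact_force: [0.5, 0.5, 0.4]
width: -0.004
finger_force: 0.0
```

>>> apply_moves([
  [0,0,0,0,0,1.3,1],
  [0,0,0,0,0,0,1],
])

```text
time: 13.98
tcp_pos: [640.3, 325.4, -38.8]
ee_rot: [3.141, -0.0, 1.55]
contact_force: [-1.0, -1.2, 5.1]
width: -0.001
finger_force: 2.3
```

>>> apply_moves([
  [0,0,0,0,0,1.3,1],
  [0,0,0,0,0,0,1],
])

```text
time: 14.22
tcp_pos: [640.3, 325.4, -38.8]
ee_rot: [3.141, -0.0, 1.55]
contact_force: [-5.7, -3.3, 14.8]
width: -0.0
finger_force: 7.7
```

```bash
python3 low.py
```

```text
t14.2 [640.3 325.4 -38.8] rpy [180.   -0.   88.8] F [-5.7 -3.3 14.8] w -0.00 ff 7.7 q [ 0.38  0.88  1.47 -0.    0.8   0.4 ]
297 403 412
298 405 410
299 406 409
300 408 409
```

Run:
```python
from h import *
c,im=shot("scene")
print(onz(c,(408.5,300.5),0))
for dx in(-15,15):
  for dy in(-11,11): print(dx,dy,proj(c,[640.3+dx,325.4+dy,0]))
im0=cv2.imread("pics/scene0.png"); d=cv2.absdiff(im,im0).max(2)
for r in range(284,301): 
    u=np.nonzero(d[r,385:430]>40)[0]; print(r,u.min()+385,u.max()+385)
```

```text
[661.99305608 329.64573802   0.        ]
-15 -11 [409.72109314 286.53439423]
-15 11 [417.22644092 290.75806371]
15 -11 [404.45280663 295.46870314]
15 11 [412.01454191 299.79574709]
284 407 426
285 407 422
286 407 420
287 407 419
288 409 419
289 410 418
290 405 418
291 404 417
292 405 415
293 409 414
294 401 415
295 401 415
296 401 412
297 403 412
298 405 410
299 406 409
300 408 409
```

Contact came at reported z = −38.5, so the true tip height is reported z + 38.5. Retrying rod 1 with that correction.

>>> apply_moves([
  [0,0,0,0,0,-5,1],
  [0,0,0,0,0,-30,1],
  [0,0,0,0,0,-30,0.4],
  [0,0,0,-24,-6,0,0.4],
  [0,0,0,-24.7,-6.3,0,0.4],
  [0,0,0,0,0,20,0.4],
  [0,0,0,0,0,20,0.4],
  [0,0,0,0,0,12,0.4],
  [0,0,0,0,0,6,0.4],
  [0,0,0,0,0,2,0.4],
  [0,0,0,0,0,0,0.4],
])

```text
time: 15.7
tcp_pos: [627.0, 277.1, -35.3]
ee_rot: [3.141, -0.0, 1.55]
contact_force: [1.1, -0.2, -0.8]
width: 0.604
finger_force: 0.0
```

>>> apply_moves([
  [0,0,0,0,0,0,1],
  [0,0,0,0,0,0,1],
  [0,0,0,0,0,0,1],
  [0,0,0,0,0,0,1],
  [0,0,0,0,0,0,1],
])

```text
time: 16.32
tcp_pos: [627.4, 277.1, -34.7]
ee_rot: [3.14, -0.001, 1.55]
contact_force: [-0.2, 0.4, 7.4]
width: 0.264
finger_force: 59.9
```

Gripped (opening 22 mm). Lift, turn −2.5° and carry to 15 mm before the window.

>>> apply_moves([
  [0,0,0,0,0,-20,1],
  [0,0,0,0,0,-25,1],
  [0,0,0,0,0,-25,1],
  [0,0,-2.5,0,0,-10,1],
  [0,0,0,-30.8,-9.9,0,1],
  [0,0,0,-30.8,-9.9,0,1],
  [0,0,0,-30.8,-9.9,0,1],
  [0,0,0,-30.8,-9.9,0,1],
  [0,0,0,-30.8,-9.9,0,1],
  [0,0,0,-30.8,-9.9,0,1],
  [0,0,0,0,0,20,1],
  [0,0,0,0,0,15,1],
  [0,0,0,0,0,5,1],
  [0,0,0,0,0,0,1],
])

```text
time: 18.08
tcp_pos: [571.6, 91.2, 4.3]
ee_rot: [-3.141, -0.0, 1.594]
contact_force: [-0.2, -0.7, -1.7]
width: 0.266
finger_force: 59.2
```

Run:
```python
from h import *
from to import st
st(); o=[]
J=np.array([579.1,-106.3]); a=np.radians(91.3); d=np.array([np.cos(a),np.sin(a)])
for n,(u0,v0) in(("top",(265,150)),("scene",(285,165))):
    c,im=shot(n,n+"1.png"); k=5; A=cv2.resize(im[v0:v0+80,u0:u0+80],None,fx=k,fy=k,interpolation=2)
    for r in(90,105,152,167,140,217): 
        q=(proj(c,[*(J+r*d),52])-[u0,v0]+.5)*k; print(n,r,q.round(1)); cv2.circle(A,tuple(int(x) for x in q),2,(0,255,255) if r in(90,105,167) else (0,0,255),-1)
    o.append(A)
cv2.imwrite("pics/pre1.png",np.hstack(o))
```

```text
t18.1 [571.6  91.2   4.3] rpy [-180.    -0.    91.3] F [-0.2 -0.7 -1.7] w 0.27 ff 59.2 q [0.04 0.67 1.83 0.   0.63 0.02]
top 90 [322.5 201.1]
top 105 [296.2 202.4]
top 152 [213.8 206.8]
top 167 [187.5 208.1]
top 140 [234.8 205.7]
top 217 [ 99.8 212.7]
scene 90 [155.1 211.7]
scene 105 [177.5 223.2]
scene 152 [248.6 259.6]
scene 167 [271.7 271.4]
scene 140 [230.3 250.2]
scene 217 [349.7 311.4]
```

View pics/pre1.png

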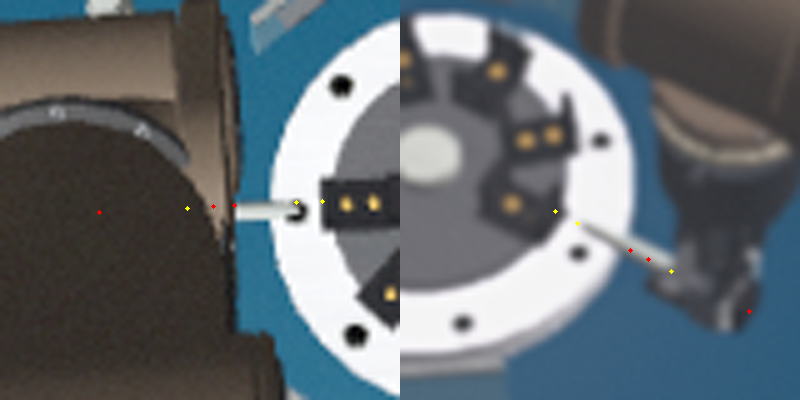

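The rod is held in line with the axis. The tip appears within about 4 mm. I'll triangulate the shaft line against the axis.

```bash
cat > line.py <<'E'
from h import *
J=np.array([579.1,-106.3]); a=np.radians(91.3); D=np.array([np.cos(a),np.sin(a)])
def centre(im,c,P,h=6,n=15,thr=None):
    """sub-pixel centres of bright shaft along projected points P, scanning perpendicular"""
    out=[]; g=cv2.cvtColor(im,cv2.COLOR_BGR2HSV); g=(255-g[:,:,1].astype(float))  # low saturation = shaft
    U=np.array([proj(c,p) for p in P]); t=(U[-1]-U[0])/np.linalg.norm(U[-1]-U[0]); nn=np.array([-t[1],t[0]]); s=np.linspace(-h,h,8*h+1)
    for u in U:
        q=u+s[:,None]*nn; v=cv2.remap(g.astype(np.float32),q[None,:,0].astype(np.float32),q[None,:,1].astype(np.float32),1)[0]
        lo,hi=np.percentile(v,20),v.max(); w=np.clip(v-(lo+hi)/2,0,None); j=np.argmax(v); w[np.abs(s-s[j])>2.5]=0
        out.append(u+nn*(w@s)/w.sum())
    return np.array(out)
def axis(cs):
    N=[];O=[]
    for c,C in cs:
        r=[ray(c,u)[1] for u in C]; o=np.asarray(c["pose"])[:3,3]; n=np.linalg.svd(np.array(r))[2][2]; N.append(n);O.append(n@o)
    d=np.cross(*N); d/=np.linalg.norm(d); d*=np.sign(d[1])
    p=np.linalg.solve(np.vstack([*N,[0,1,0]]),[*O,0.]); return p,d
E
python3 - <<'E'
from line import *
cs=[]
for n,rr in(("top",(124,137)),("scene",(125,150))):
    c,im=shot(n); C=centre(im,c,[[*(J+r*D),52] for r in np.linspace(*rr,8)]); cs.append((c,C)); print(n,C.round(1).tolist())
p,d=axis(cs); print(d.round(3))
for r in(105,130,167): 
    y=J[1]+r*D[1]; q=p+d*(y-p[1])/d[1]; print(r,q.round(1),"dev x,z",(q-[*(J+r*D),52])[[0,2]].round(1))
E
```

```text
top [[317.1, 191.6], [316.5, 191.6], [315.8, 191.6], [315.2, 191.6], [314.5, 191.7], [313.9, 191.8], [313.2, 191.8], [312.6, 191.8]]
scene [[327.3, 209.7], [327.7, 211.7], [328.4, 212.9], [329.6, 213.3], [330.7, 213.7], [331.8, 214.3], [332.9, 214.8], [334.0, 215.4]]
[ 0.029  0.974 -0.224]
105 [571.5  -1.3  59. ] dev x,z [-5.2  7. ]
130 [572.3  23.7  53.3] dev x,z [-3.9  1.3]
167 [573.4  60.7  44.7] dev x,z [-2.  -7.3]
```

```bash
cat >> line.py <<'E'
def run(tr=(124,137),sr=(133,152),off=0):
    cs=[]
    for n,rr in(("top",tr),("scene",sr)):
        c,im=shot(n); cs.append((c,centre(im,c,[[*(J+r*D),52] for r in np.linspace(*rr,10)])))
    p,d=axis(cs); print(d.round(3))
    for r in(90,105,130,167): 
        y=J[1]+r*D[1]; q=p+d*(y-p[1])/d[1]; print(r,q.round(1),"dev x,z",(q-[*(J+r*D),52])[[0,2]].round(1))
if __name__=="__main__": run(); run((122,138),(136,150))
E
python3 line.py
```

```text
[-0.032  0.995  0.098]
90 [574.3 -16.3  45.3] dev x,z [-2.8 -6.7]
105 [573.8  -1.3  46.8] dev x,z [-2.9 -5.2]
130 [573.   23.7  49.3] dev x,z [-3.1 -2.7]
167 [571.8  60.7  52.9] dev x,z [-3.5  0.9]
[-0.019  0.999  0.037]
90 [573.5 -16.3  48.7] dev x,z [-3.5 -3.3]
105 [573.3  -1.3  49.3] dev x,z [-3.5 -2.7]
130 [572.8  23.7  50.2] dev x,z [-3.4 -1.8]
167 [572.1  60.7  51.6] dev x,z [-3.2 -0.4]
```

Run:
```python
from line import *
c,im=shot("scene"); im=cv2.imread("pics/scene0.png"); g=cv2.cvtColor(im,cv2.COLOR_BGR2GRAY).astype(float); pts=[]
for u,v in((325,193),(320.6,215.6),(297.4,229.4),(255,206.8)):
    w=3;ui,vi=int(round(u)),int(round(v)); yy,xx=np.mgrid[vi-w:vi+w+1,ui-w:ui+w+1]; p=np.clip(200-g[vi-w:vi+w+1,ui-w:ui+w+1],0,None)*((xx-u)**2+(yy-v)**2<8)
    pts.append(onz(c,((p*xx).sum()/p.sum(),(p*yy).sum()/p.sum()),24))
pts=np.array(pts); f=fitc(pts,105); print(f); q=pts[:,:2]-f[0]; print(((np.degrees(np.arctan2(q[:,1],q[:,0]))+22.5)%45-22.5).round(2))
```

```text
(array([ 580.95966824, -105.01943644]), np.float64(0.17246803502686228))
[1.33 1.4  1.58 1.18]
```

The cameras disagree by about 2 mm. Allowing for that, z is good and the rod needs about +3.7 mm in x. Shift, then insert part way while watching force.

>>> apply_moves([
  [0,0,0,0,3.7,0,1],
  [0,0,0,-6,0,0,1],
  [0,0,0,-6,0,0,1],
  [0,0,0,-4,0,0,1],
  [0,0,0,-4,0,0,1],
  [0,0,0,0,0,0,1],
])

```text
time: 19.27
tcp_pos: [575.8, 70.6, 4.4]
ee_rot: [3.142, -0.0, 1.593]
contact_force: [0.8, 0.0, -1.5]
width: 0.265
finger_force: 59.2
```

>>> apply_moves([
  [0,0,0,-4,0,0,1],
  [0,0,0,-4,0,0,1],
  [0,0,0,0,0,0,1],
])

```text
time: 19.65
tcp_pos: [576.0, 62.6, 4.4]
ee_rot: [3.142, -0.0, 1.593]
contact_force: [0.3, 0.1, -1.4]
width: 0.268
finger_force: 59.2
```

>>> apply_moves([
  [0,0,0,-4,0,0,1],
  [0,0,0,-4,0,0,1],
  [0,0,0,0,0,0,1],
])

```text
time: 20.02
tcp_pos: [576.1, 54.6, 4.4]
ee_rot: [-3.142, -0.0, 1.593]
contact_force: [0.0, -0.4, -1.7]
width: 0.269
finger_force: 59.2
```

Run:
```python
from h import *
from to import st
from line import run
run((116,136),(126,142))
o=[]
for n,(u0,v0) in(("top",(290,160)),("scene",(285,165))):
    c,im=shot(n); o.append(cv2.resize(im[v0:v0+65,u0:u0+65],None,fx=6,fy=6,interpolation=2))
cv2.imwrite("pics/pre2.png",np.hstack(o))
```

```text
[-0.148  0.172 -0.974]
90 [605.6 -16.3 259.9] dev x,z [ 28.5 207.9]
105 [592.7  -1.3 174.9] dev x,z [ 15.9 122.9]
130 [571.1  23.7  33.3] dev x,z [ -5.  -18.7]
167 [ 539.2   60.7 -176.3] dev x,z [ -36.1 -228.3]
```

View pics/pre2.png

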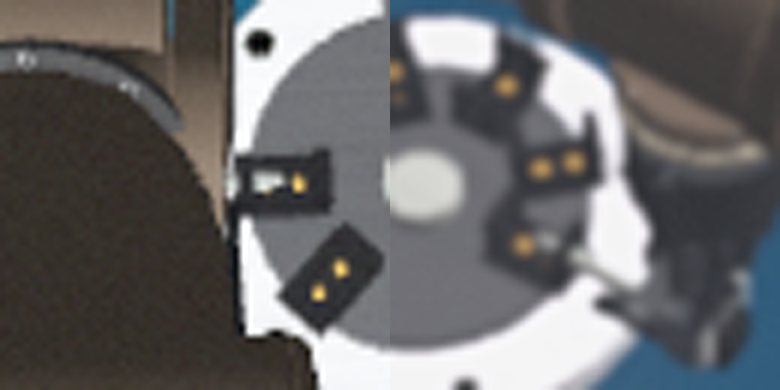

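The shaft tip is seen between the two lugs, centred (top crop (265,182)), so it is through the outer eyelet. Continue.

>>> apply_moves([
  [0,0,0,-4,0,0,1],
  [0,0,0,-4,0,0,1],
  [0,0,0,-4,0,0,1],
  [0,0,0,-4,0,0,1],
  [0,0,0,0,0,0,1],
])

```text
time: 20.85
tcp_pos: [576.5, 38.5, 4.4]
ee_rot: [3.142, -0.0, 1.593]
contact_force: [-0.1, -0.6, -1.8]
width: 0.264
finger_force: 59.2
```

>>> apply_moves([
  [0,0,0,-3,0,0,1],
  [0,0,0,-3,0,0,1],
  [0,0,0,0,0,0,1],
])

```text
time: 21.22
tcp_pos: [576.6, 32.7, 4.4]
ee_rot: [3.141, -0.0, 1.593]
contact_force: [0.4, 0.1, -2.0]
width: 0.265
finger_force: 59.2
```

>>> apply_moves([
  [0,0,0,-3,0,0,1],
  [0,0,0,-3,0,0,1],
  [0,0,0,0,0,0,1],
])

```text
time: 21.6
tcp_pos: [576.8, 26.7, 4.4]
ee_rot: [3.142, -0.0, 1.593]
contact_force: [0.1, 0.1, -1.8]
width: 0.264
finger_force: 59.2
```

>>> apply_moves([
  [0,0,0,-3,0,0,1],
  [0,0,0,-3,0,0,1],
  [0,0,0,0,0,0,1],
])

```text
time: 21.98
tcp_pos: [576.9, 20.7, 4.4]
ee_rot: [3.142, -0.0, 1.593]
contact_force: [-0.0, 0.1, -1.5]
width: 0.263
finger_force: 59.2
```

>>> apply_moves([
  [0,0,0,-2,0,0,1],
  [0,0,0,-2,0,0,1],
  [0,0,0,0,0,0,1],
])

```text
time: 22.35
tcp_pos: [577.0, 16.8, 4.4]
ee_rot: [3.142, -0.0, 1.593]
contact_force: [-0.4, -0.5, -2.4]
width: 0.263
finger_force: 59.2
```

>>> apply_moves([
  [0,0,0,-2,0,0,1],
  [0,0,0,0,0,0,1],
])

```text
time: 22.6
tcp_pos: [576.9, 15.4, 4.4]
ee_rot: [-3.141, -0.001, 1.593]
contact_force: [0.2, 5.1, -1.7]
width: 0.269
finger_force: 59.2
```

The shoulder met the bracket at y≈15.4 (expected 13.9) with 5 N. Seat a little more, release, lift, and test how a combined turn and shift row behaves in free air.

>>> apply_moves([
  [0,0,0,-1,0,0,1],
  [0,0,0,0,0,0,1],
  [0,0,0,0,0,0,0.4],
  [0,0,0,0,0,0,0.4],
  [0,0,0,0,0,0,0.4],
  [0,0,0,0,0,0,0.4],
  [0,0,0,0,0,-15,0.4],
  [0,0,0,0,0,-30,0.4],
  [0,0,0,0,0,-30,0.4],
  [0,0,0,0,0,-20,0.4],
  [0,0,0,0,0,0,0.4],
])

```text
time: 23.98
tcp_pos: [577.8, 13.9, 101.5]
ee_rot: [3.138, 0.0, 1.593]
contact_force: [0.3, 0.8, -0.9]
width: 0.6
finger_force: 0.0
```

>>> apply_moves([
  [0,0,10,-40,0,0,0.4],
  [0,0,0,0,0,0,0.4],
  [0,0,0,0,0,0,0.4],
])

```text
time: 24.35
tcp_pos: [577.6, -25.9, 98.9]
ee_rot: [-3.141, -0.0, 1.42]
contact_force: [0.7, 0.7, 0.4]
width: 0.6
finger_force: 0.0
```

```bash
python3 to.py 684.1 -98.9 38 91.3
python3 - <<'E'
from line import *
c,im=shot("top",'ins1.png'); hsv=cv2.cvtColor(im,cv2.COLOR_BGR2HSV)
# black handle mask on ring at rod home
for r in range(70,155,5): u=proj(c,[*(J+r*D),60]); print(r,hsv[int(round(u[1])),int(round(u[0]))][1:],end=" ")
E
```

```text
t24.4 [577.6 -25.9  98.9] rpy [-179.9   -0.    81.3] F [0.7 0.7 0.4] w 0.60 ff 0.0 q [-0.16  0.54  1.77  0.    0.83 -0.01]
rot z -10.0 then shift [-75.4, 104.8, 60.9]
70 [48 59] 75 [54 66] 80 [42 61] 85 [53 67] 90 [64 64] 95 [59 61] 100 [58 66] 105 [55 69] 110 [55 70] 115 [53 68] 120 [56 73] 125 [59 73] 130 [50 71] 135 [63 73] 140 [52 74] 145 [54 76] 150 [51 75]
```

Rows use the pre-row axes. Go above the knob.

>>> apply_moves([
  [0,0,-10,0,0,0,0.4],
  [0,0,0,-25.1,34.9,0,0.4],
  [0,0,0,-25.1,34.9,0,0.4],
  [0,0,0,-25.2,35,0,0.4],
  [0,0,0,0,0,0,0.4],
  [0,0,0,0,0,0,0.4],
])

```text
time: 25.15
tcp_pos: [683.7, -98.1, 98.8]
ee_rot: [-3.14, -0.001, 1.594]
contact_force: [0.4, 0.6, 0.9]
width: 0.602
finger_force: 0.0
```

```bash
python3 to.py 684.1 -98.9 38 91.3
python3 - <<'E'
from line import *
for n in("top","scene"):
    c,im=shot(n,n+'2.png'); hsv=cv2.cvtColor(im,cv2.COLOR_BGR2HSV); print(n)
    for r in range(100,160,4): u=proj(c,[*(J+r*D),60]); print(r,hsv[int(round(u[1])),int(round(u[0]))],end=" ")
o=[]
for n,(u0,v0) in(("top2",(280,130)),("scene2",(245,140))):
    im=cv2.imread(f"pics/{n}.png"); o.append(cv2.resize(im[v0:v0+100,u0:u0+100],None,fx=4,fy=4,interpolation=2))
cv2.imwrite("pics/chk.png",np.hstack(o))
E
```

```text
t25.1 [683.7 -98.1  98.8] rpy [-179.9   -0.    91.4] F [0.4 0.6 0.9] w 0.60 ff 0.0 q [-0.24  0.68  1.47  0.    0.99 -0.26]
rot z 0.1 then shift [-0.8, 0.4, 60.8]
top
100 [11 50 81] 104 [16 60 81] 108 [16 59 82] 112 [16 64 84] 116 [15 55 84] 120 [14 58 88] 124 [16 64 88] 128 [13 58 92] 132 [16 59 91] 136 [150   3  90] 140 [102 106  87] 144 [ 99 181 145] 148 [ 99 175 144] 152 [ 99 186 144] 156 [ 99 176 145] scene
100 [115  20  78] 104 [120  15  87] 108 [115  20  76] 112 [115  17  89] 116 [120  15  87] 120 [115  20  78] 124 [120  13  95] 128 [120  19  82] 132 [115  18  87] 136 [120  14  89] 140 [116  25  70] 144 [106  72  82] 148 [104 118 102] 152 [103 140 122] 156 [103 143 125]
```

View pics/chk.png

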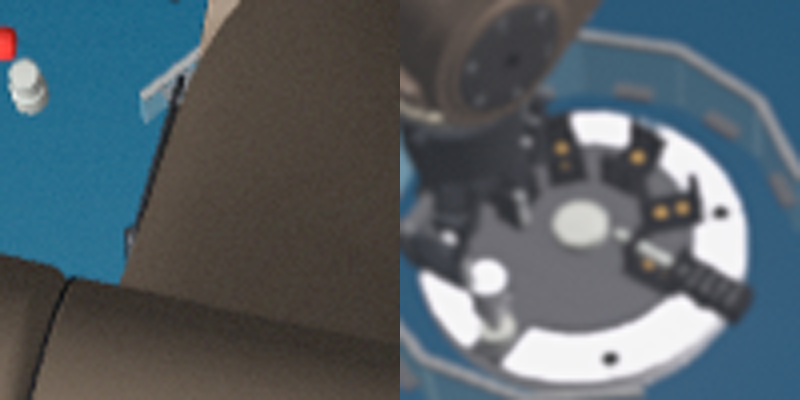

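The scene crop shows rod 1 home in bracket 1, its handle against the lug and end near r≈141 as expected. The open fingers straddle the knob. Descend and grip it.

>>> apply_moves([
  [0,0,0,2,0.4,15,0.4],
  [0,0,0,0,0,20,0.4],
  [0,0,0,0,0,15,0.4],
  [0,0,0,0,0,10,0.4],
  [0,0,0,0,0,0,0.4],
])

```text
time: 25.88
tcp_pos: [684.4, -97.1, 38.3]
ee_rot: [-3.14, -0.0, 1.593]
contact_force: [-0.1, -0.4, -0.5]
width: 0.602
finger_force: 0.0
```

>>> apply_moves([
  [0,0,0,0,0,0,1],
  [0,0,0,0,0,0,1],
  [0,0,0,0,0,0,1],
  [0,0,0,0,0,0,1],
  [0,0,0,0,0,0,1],
])

```text
time: 26.5
tcp_pos: [684.6, -97.2, 40.3]
ee_rot: [3.142, 0.0, 1.593]
contact_force: [-5.7, -1.1, 5.3]
width: 0.28
finger_force: 59.1
```

>>> apply_moves([
  [0,0,0,0,0,-5,1],
  [0,0,0,0,0,-5,1],
  [0,0,0,0,0,-6,1],
  [0,0,0,0,0,0,1],
  [0,0,0,0,0,0,1],
])

```text
time: 27.12
tcp_pos: [684.4, -97.1, 55.0]
ee_rot: [-3.141, -0.0, 1.593]
contact_force: [-2.6, -1.1, -10.1]
width: 0.288
finger_force: 59.4
```

Lifted 14.7 mm at 10 N. Arc clockwise, first half.

>>> apply_moves([
  [0,0,4.5,-8.3,0.2,0,1],
  [0,0,4.5,-8.3,0.2,0,1],
  [0,0,4.5,-8.3,0.2,0,1],
  [0,0,4.5,-8.3,0.2,0,1],
  [0,0,4.5,-8.3,0.2,0,1],
  [0,0,0,0,0,0,1],
])

```text
time: 27.88
tcp_pos: [679.8, -138.2, 54.9]
ee_rot: [-3.14, -0.0, 1.2]
contact_force: [-1.8, 1.2, -11.0]
width: 0.285
finger_force: 59.5
```

```bash
cat > pol.py <<'E'
from to import *
s=st(); v=s["tcp_pos"][:2]-np.array([579.1,-106.3]); p=s["ee_rot"][2]; X=np.array([np.cos(p),np.sin(p)]);Y=np.array([np.sin(p),-np.cos(p)])
print("t %.1f r %.1f turned %.1f"%(v@X,v@Y,91.3-np.degrees(p)))
E
python3 pol.py
```

```text
t27.9 [ 679.8 -138.2   54.9] rpy [-179.9   -0.    68.8] F [ -1.8   1.2 -11. ] w 0.29 ff 59.5 q [-0.3   0.73  1.5   0.    0.92  0.07]
t 6.7 r 105.4 turned 22.5
```

>>> apply_moves([
  [0,0,4.5,-8.3,0.2,0,1],
  [0,0,4.5,-8.3,0.2,0,1],
  [0,0,4.5,-8.3,0.2,0,1],
  [0,0,4.5,-8.3,0.2,0,1],
  [0,0,4.5,-8.3,0.2,0,1],
  [0,0,0,0,0,0,1],
  [0,0,0,0,0,0,1],
])

```text
time: 28.75
tcp_pos: [660.3, -173.7, 55.2]
ee_rot: [-3.141, 0.0, 0.811]
contact_force: [-3.2, 0.6, -10.6]
width: 0.287
finger_force: 59.5
```

```bash
python3 pol.py
```

```text
t28.8 [ 660.3 -173.7   55.2] rpy [-180.     0.    46.4] F [ -3.2   0.6 -10.6] w 0.29 ff 59.5 q [-0.35  0.72  1.53  0.    0.9   0.41]
t 7.1 r 105.3 turned 44.9
```

>>> apply_moves([
  [0,0,0,0,0,5,1],
  [0,0,0,0,0,5,1],
  [0,0,0,0,0,4,1],
  [0,0,0,0,0,0,1],
  [0,0,0,0,0,0,1],
])

```text
time: 29.38
tcp_pos: [660.2, -174.0, 41.3]
ee_rot: [-3.141, -0.0, 0.808]
contact_force: [-4.1, 4.1, -6.9]
width: 0.287
finger_force: 59.9
```

The pin seats (lift about 1 mm while held). Release, lift, and re-measure the remaining rods.

>>> apply_moves([
  [0,0,0,0,0,0,0.4],
  [0,0,0,0,0,0,0.4],
  [0,0,0,0,0,0,0.4],
  [0,0,0,0,0,0,0.4],
  [0,0,0,0,0,-20,0.4],
  [0,0,0,0,0,-25,0.4],
  [0,0,0,0,0,-25,0.4],
  [0,0,0,0,0,0,0.4],
])

```text
time: 30.38
tcp_pos: [661.5, -174.7, 114.6]
ee_rot: [3.137, -0.002, 0.808]
contact_force: [1.4, 0.5, -0.1]
width: 0.6
finger_force: 0.0
```

```bash
cat > rod.py <<'E'
from m import *
from to import to,st
import sys
c,im=shot("top"); s=st()
B={"2":(212,186,265,212),"3":(206,234,262,260)}
for k in sys.argv[1:]:
    r=rods(c,im,[B[k]])[0]; print(k,[np.round(x,1) for x in r])
    ph,_,sc,an,e0,e1=r; a=np.arctan2(*(sc-ph)[::-1]); a=(np.radians(an)*2+a)/3; d=np.array([np.cos(a),np.sin(a)])
    sh=sc-31*d; t=sh-31.5*d; yaw=np.degrees(a)+180; print("shoulder",sh.round(1),"tcp",t.round(1),"yaw %.1f"%yaw); print(to(*t,-35,yaw))
E
python3 rod.py 2 3
python3 - <<'E'
from line import *
c,im=shot("scene"); hsv=cv2.cvtColor(im,cv2.COLOR_BGR2HSV)
a2=np.radians(91.3-45); d2=np.array([np.cos(a2),np.sin(a2)])
for r in range(110,160,4): u=proj(c,[*(J+r*d2),60]); print(r,hsv[int(round(u[1])),int(round(u[0]))][1:],end=" ")
print()
for r in range(60,120,4): u=proj(c,[*(J+r*D),62]); print(r,hsv[int(round(u[1])),int(round(u[0]))][1:],end=" ")
E
```

```text
t30.4 [ 660.8 -174.4  112.9] rpy [ 1.799e+02 -1.000e-01  4.630e+01] F [ 0.6 -0.4 -0.7] w 0.61 ff 0.0 q [-0.35  0.65  1.49  0.    1.    0.41]
2 [array([564.6, 287.5]), array([25.3, 49.3]), array([574.1, 295.9]), np.float64(0.8), np.float64(-1.5), np.float64(1.5)]
shoulder [544.  288.2] tcp [513.5 280.3] yaw 194.5
('rot z -148.2', 'then shift', [28.7, 477.1, 147.9])
3 [array([423.1, 314.9]), array([ 2.9, 14.2]), array([425.6, 247.2]), np.float64(-90.7), np.float64(-66.8), np.float64(63.2)]
shoulder [425.5 278.2] tcp [425.3 309.7] yaw 90.3
('rot z -44.0', 'then shift', [485.2, -233.1, 147.9])
110 [20 78] 114 [14 88] 118 [16 81] 122 [12 85] 126 [15 87] 130 [19 81] 134 [14 88] 138 [16 79] 142 [25 70] 146 [27 65] 150 [ 11 111] 154 [  7 149] 158 [  7 144] 
60 [17 92] 64 [ 18 100] 68 [22 91] 72 [ 15 100] 76 [20 91] 80 [15 99] 84 [23 77] 88 [27 67] 92 [21 74] 96 [  9 118] 100 [ 10 199] 104 [  2 245] 108 [  1 245] 112 [  1 244] 116 [  1 244]
```

Run:
```python
from m import *
for n,bx in(("scene",[(376,242,428,276),(402,208,452,238)]),):
    c,im=shot(n,"sc3.png")
    for src in (im,cv2.imread("pics/scene0.png")):
        for r in rods(c,src,bx): print([np.round(x,1) for x in r], "aligned dir %.1f"%np.degrees(np.arctan2(*(r[2]-r[0])[::-1])))
c,im=shot("top"); i0=cv2.imread("pics/top0.png"); d=cv2.absdiff(im,i0).max(2)>40
print("changed frac boxes",d[186:212,212:265].mean(),d[234:260,206:262].mean())
```

```text
[array([571.2, 287.7]), array([29.2, 45.5]), array([571.8, 231.2]), np.float64(-81.1), np.float64(-29.7), np.float64(32.1)] aligned dir -89.4
[array([430.3, 294.2]), array([29.8, 46.2]), array([428.8, 238.4]), np.float64(-81.2), np.float64(-29.9), np.float64(32.5)] aligned dir -91.6
[array([571.5, 287.5]), array([29.9, 46.4]), array([571.8, 231.2]), np.float64(-81.1), np.float64(-29.7), np.float64(32.1)] aligned dir -89.7
[array([430.9, 294.2]), array([30.5, 45.9]), array([428.7, 238.1]), np.float64(-80.9), np.float64(-30.1), np.float64(32.3)] aligned dir -92.2
changed frac boxes 0.5870827285921626 0.7657967032967034
```

Both remaining rods are unmoved (the scene view agrees with the start). Go to rod 2: yaw 98.5°, TCP (563.5, 294.5).

>>> apply_moves([
  [0,0,-8.7,0,0,0,0.4],
  [0,0,-8.7,0,0,0,0.4],
  [0,0,-8.7,0,0,0,0.4],
  [0,0,-8.7,0,0,0,0.4],
  [0,0,-8.7,0,0,0,0.4],
  [0,0,-8.7,0,0,0,0.4],
  [0,0,0,39.8,-2.2,0,0.4],
  [0,0,0,39.8,-2.2,0,0.4],
  [0,0,0,39.8,-2.2,0,0.4],
  [0,0,0,39.8,-2.2,0,0.4],
  [0,0,0,39.8,-2.2,0,0.4],
  [0,0,0,39.8,-2.2,0,0.4],
  [0,0,0,39.8,-2.2,0,0.4],
  [0,0,0,39.8,-2.2,0,0.4],
  [0,0,0,39.8,-2.2,0,0.4],
  [0,0,0,39.8,-2.2,0,0.4],
  [0,0,0,39.8,-2.2,0,0.4],
  [0,0,0,39.8,-2.2,0,0.4],
  [0,0,0,0,0,0,0.4],
])

```text
time: 32.95
tcp_pos: [562.6, 296.3, 110.5]
ee_rot: [-3.14, 0.0, 1.722]
contact_force: [0.7, -0.6, 0.0]
width: 0.597
finger_force: 0.0
```

```bash
python3 to.py 563.5 294.5 -35.3 98.5
```

```text
t33.0 [562.6 296.3 110.5] rpy [-179.9    0.    98.7] F [ 0.7 -0.6  0. ] w 0.60 ff 0.0 q [0.38 0.59 1.61 0.   0.94 0.23]
rot z 0.2 then shift [-1.9, 0.6, 145.8]
```

>>> apply_moves([
  [0,0,0,-1.2,0.6,40,0.4],
  [0,0,0,0,0,40,0.4],
  [0,0,0,0,0,35,0.4],
  [0,0,0,0,0,20,0.4],
  [0,0,0,0,0,8,0.4],
  [0,0,0,0,0,0,0.4],
  [0,0,0,0,0,0,0.4],
])

```text
time: 33.83
tcp_pos: [565.1, 293.3, -30.4]
ee_rot: [3.14, -0.0, 1.719]
contact_force: [-0.4, 0.6, 0.2]
width: 0.596
finger_force: 0.0
```

>>> apply_moves([
  [0,0,0,1,-1,2.5,0.4],
  [0,0,0,0,0,0,0.4],
  [0,0,0,0,0,0,0.4],
])

```text
time: 34.2
tcp_pos: [563.4, 294.0, -33.9]
ee_rot: [3.141, -0.0, 1.719]
contact_force: [-0.0, 0.5, 0.2]
width: 0.602
finger_force: 0.0
```

>>> apply_moves([
  [0,0,0,0,0,0,1],
  [0,0,0,0,0,0,1],
  [0,0,0,0,0,0,1],
  [0,0,0,0,0,0,1],
  [0,0,0,0,0,0,1],
])

```text
time: 34.83
tcp_pos: [563.6, 294.1, -33.7]
ee_rot: [3.141, -0.0, 1.719]
contact_force: [0.1, -0.1, 5.3]
width: 0.263
finger_force: 59.9
```

```bash
python3 to.py 575.4 90.8 50 91.3
```

```text
t34.8 [563.6 294.1 -33.7] rpy [180.   -0.   98.5] F [ 0.1 -0.1  5.3] w 0.26 ff 59.9 q [0.38 0.78 1.7  0.   0.66 0.23]
rot z 7.2 then shift [-203.5, 7.2, -83.7]
```

>>> apply_moves([
  [0,0,0,0,0,-20,1],
  [0,0,0,0,0,-25,1],
  [0,0,0,0,0,-25,1],
  [0,0,7.2,0,0,-10,1],
  [0,0,0,-33.9,1.2,0,1],
  [0,0,0,-33.9,1.2,0,1],
  [0,0,0,-33.9,1.2,0,1],
  [0,0,0,-33.9,1.2,0,1],
  [0,0,0,-33.9,1.2,0,1],
  [0,0,0,-34,1.2,0,1],
  [0,0,0,0,0,20,1],
  [0,0,0,0,0,15,1],
  [0,0,0,0,0,4.8,1],
  [0,0,0,0,0,0,1],
  [0,0,0,0,0,0,1],
])

```text
time: 36.7
tcp_pos: [575.3, 91.0, 6.6]
ee_rot: [3.141, -0.0, 1.594]
contact_force: [0.1, -0.7, -1.7]
width: 0.263
finger_force: 59.1
```

```bash
python3 to.py 575.4 90.8 5.4 91.3; python3 line.py
```

```text
t36.7 [575.3  91.    6.6] rpy [180.   -0.   91.3] F [ 0.1 -0.7 -1.7] w 0.26 ff 59.1 q [0.04 0.67 1.82 0.   0.64 0.02]
rot z 0.0 then shift [-0.2, 0.0, 1.2]
[-0.049  0.995  0.089]
90 [578.7 -16.3  45.7] dev x,z [ 1.7 -6.3]
105 [578.   -1.3  47.1] dev x,z [ 1.3 -4.9]
130 [576.7  23.7  49.3] dev x,z [ 0.6 -2.7]
167 [574.9  60.7  52.6] dev x,z [-0.4  0.6]
[-0.054  0.998  0.02 ]
90 [578.7 -16.3  49.3] dev x,z [ 1.6 -2.7]
105 [577.9  -1.3  49.6] dev x,z [ 1.2 -2.4]
130 [576.5  23.7  50.1] dev x,z [ 0.4 -1.9]
167 [574.5  60.7  50.8] dev x,z [-0.8 -1.2]
```

The shaft shows about 1.3° yaw relative to rod 1. Correct it, then insert.

>>> apply_moves([
  [0,0,1.2,0,0.9,1,1],
  [0,0,0,-6,0,0,1],
  [0,0,0,-6,0,0,1],
  [0,0,0,-4,0,0,1],
  [0,0,0,-4,0,0,1],
  [0,0,0,0,0,0,1],
])

```text
time: 37.65
tcp_pos: [576.1, 70.4, 5.1]
ee_rot: [3.142, -0.0, 1.572]
contact_force: [-1.0, 0.5, -2.0]
width: 0.266
finger_force: 59.1
```

>>> apply_moves([
  [0,0,0,-4,-0.1,0,1],
  [0,0,0,-4,-0.1,0,1],
  [0,0,0,0,0,0,1],
])

```text
time: 38.02
tcp_pos: [575.9, 62.4, 5.1]
ee_rot: [3.142, -0.0, 1.572]
contact_force: [-0.3, 0.2, -1.8]
width: 0.267
finger_force: 59.1
```

>>> apply_moves([
  [0,0,0,-4,-0.1,0,1],
  [0,0,0,-4,-0.1,0,1],
  [0,0,0,0,0,0,1],
])

```text
time: 38.4
tcp_pos: [575.7, 54.4, 5.1]
ee_rot: [3.142, -0.0, 1.572]
contact_force: [-0.2, 0.8, -2.3]
width: 0.266
finger_force: 59.1
```

>>> apply_moves([
  [0,0,0,-4,0.3,0,1],
  [0,0,0,-4,0.3,0,1],
  [0,0,0,-4,0.1,0,1],
  [0,0,0,-4,0.1,0,1],
  [0,0,0,0,0,0,1],
])

```text
time: 39.02
tcp_pos: [576.5, 38.4, 5.1]
ee_rot: [3.142, -0.0, 1.572]
contact_force: [-0.5, -0.4, -1.9]
width: 0.264
finger_force: 59.1
```

>>> apply_moves([
  [0,0,0,-3,0.1,0,1],
  [0,0,0,-3,0.1,0,1],
  [0,0,0,0,0,0,1],
])

```text
time: 39.4
tcp_pos: [576.8, 32.5, 5.1]
ee_rot: [3.141, -0.0, 1.572]
contact_force: [-0.0, -0.5, -1.1]
width: 0.265
finger_force: 59.1
```

>>> apply_moves([
  [0,0,0,-3,0,0,1],
  [0,0,0,-3,0.1,0,1],
  [0,0,0,0,0,0,1],
])

```text
time: 39.78
tcp_pos: [576.9, 26.5, 5.1]
ee_rot: [3.141, -0.0, 1.572]
contact_force: [-0.4, -1.0, -1.8]
width: 0.269
finger_force: 59.1
```

>>> apply_moves([
  [0,0,0,-3,0.1,0,1],
  [0,0,0,-3,0,0,1],
  [0,0,0,0,0,0,1],
])

```text
time: 40.15
tcp_pos: [576.9, 20.4, 5.1]
ee_rot: [3.142, -0.0, 1.572]
contact_force: [-0.2, -0.1, -2.3]
width: 0.268
finger_force: 59.1
```

>>> apply_moves([
  [0,0,0,-2,0,0,1],
  [0,0,0,-2,0,0,1],
  [0,0,0,0,0,0,1],
])

```text
time: 40.52
tcp_pos: [577.0, 17.7, 5.2]
ee_rot: [3.141, -0.001, 1.572]
contact_force: [1.0, 8.4, -1.8]
width: 0.264
finger_force: 59.2
```

>>> apply_moves([
  [0,0,0,-1.5,0,0,1],
  [0,0,0,0,0,0,1],
])

```text
time: 40.78
tcp_pos: [576.9, 17.6, 5.2]
ee_rot: [3.141, -0.002, 1.573]
contact_force: [1.4, 20.9, -0.1]
width: 0.267
finger_force: 59.3
```

>>> apply_moves([
  [0,0,0,-1.5,0,0,1],
  [0,0,0,0,0,0,1],
])

```text
time: 41.02
tcp_pos: [576.9, 17.5, 5.2]
ee_rot: [3.141, -0.004, 1.573]
contact_force: [2.9, 32.3, -0.1]
width: 0.268
finger_force: 59.4
```

Home at 17.6 (expected 16.4 for this grasp, 20–30 N shoulder contact). Relax, release, lift, go to the knob at its new place.

>>> apply_moves([
  [0,0,0,2.5,0,0,1],
  [0,0,0,0,0,0,1],
  [0,0,0,0,0,0,0.4],
  [0,0,0,0,0,0,0.4],
  [0,0,0,0,0,0,0.4],
  [0,0,0,0,0,0,0.4],
  [0,0,0,0,0,-15,0.4],
  [0,0,0,0,0,-30,0.4],
  [0,0,0,0,0,-30,0.4],
  [0,0,0,0,0,-25,0.4],
  [0,0,8.8,0,0,0,0.4],
  [0,0,8.8,0,0,0,0.4],
  [0,0,8.8,0,0,0,0.4],
  [0,0,8.8,0,0,0,0.4],
  [0,0,8.8,0,0,0,0.4],
  [0,0,0,-20,48,0,0.4],
  [0,0,0,-20,48,0,0.4],
  [0,0,0,-20,48,0,0.4],
  [0,0,0,-20,48,0,0.4],
  [0,0,0,0,0,0,0.4],
])

```text
time: 43.52
tcp_pos: [660.4, -178.0, 105.7]
ee_rot: [3.14, -0.0, 0.801]
contact_force: [-2.0, 0.4, 0.4]
width: 0.595
finger_force: 0.0
```

```bash
python3 to.py 660.2 -174.0 38.3 46.3
python3 - <<'E'
from line import *
c,im=shot("scene"); hsv=cv2.cvtColor(im,cv2.COLOR_BGR2HSV)
for r in range(100,160,4): u=proj(c,[*(J+r*D),60]); print(r,hsv[int(round(u[1])),int(round(u[0]))][1:],end=" ")
E
```

```text
t43.5 [ 660.4 -178.   105.7] rpy [179.9  -0.   45.9] F [-2.   0.4  0.4] w 0.59 ff 0.0 q [-0.36  0.66  1.49 -0.    0.99  0.41]
rot z -0.4 then shift [2.7, -2.9, 67.4]
100 [17 77] 104 [21 87] 108 [21 74] 112 [22 83] 116 [16 80] 120 [23 76] 124 [17 92] 128 [19 80] 132 [18 85] 136 [15 86] 140 [29 70] 144 [74 79] 148 [116 101] 152 [145 120] 156 [145 123]
```

Rod 2's handle profile matches rod 1's home profile. Descend on the knob and grip.

>>> apply_moves([
  [0,0,-0.4,2.7,-2.9,5,0.4],
  [0,0,0,0,0,22,0.4],
  [0,0,0,0,0,22,0.4],
  [0,0,0,0,0,12,0.4],
  [0,0,0,0,0,6,0.4],
  [0,0,0,0,0,0,0.4],
  [0,0,0,0,0,0,0.4],
])

```text
time: 44.45
tcp_pos: [659.9, -170.7, 38.8]
ee_rot: [3.141, -0.0, 0.811]
contact_force: [0.2, -0.4, 0.1]
width: 0.602
finger_force: 0.0
```

>>> apply_moves([
  [0,0,0,0,0,0,1],
  [0,0,0,0,0,0,1],
  [0,0,0,0,0,0,1],
  [0,0,0,0,0,0,1],
  [0,0,0,0,0,0,1],
])

```text
time: 45.08
tcp_pos: [661.5, -172.1, 39.3]
ee_rot: [3.136, -0.002, 0.811]
contact_force: [7.2, -6.4, 0.7]
width: 0.289
finger_force: 59.8
```

```bash
python3 pol.py
```

```text
t45.1 [ 661.5 -172.1   39.3] rpy [ 1.797e+02 -1.000e-01  4.650e+01] F [ 7.2 -6.4  0.7] w 0.29 ff 59.8 q [-0.35  0.73  1.54 -0.    0.86  0.41]
t 9.0 r 105.1 turned 44.8
```

>>> apply_moves([
  [0,0,0,0,1.8,0,1],
  [0,0,0,0,0,-5,1],
  [0,0,0,0,0,-5,1],
  [0,0,0,0,0,-5.5,1],
  [0,0,0,0,0,0,1],
  [0,0,0,0,0,0,1],
])

```text
time: 45.82
tcp_pos: [661.1, -172.3, 52.8]
ee_rot: [3.141, -0.0, 0.811]
contact_force: [6.4, -3.4, -10.5]
width: 0.288
finger_force: 59.4
```

```bash
python3 pol.py
```

```text
t45.8 [ 661.1 -172.3   52.8] rpy [180.   -0.   46.5] F [  6.4  -3.4 -10.5] w 0.29 ff 59.4 q [-0.35  0.72  1.53 -0.    0.89  0.41]
t 8.6 r 105.0 turned 44.8
```

>>> apply_moves([
  [0,0,0,0,0,-0.7,1],
  [0,0,4.5,-8.3,0.4,0,1],
  [0,0,4.5,-8.3,0.4,0,1],
  [0,0,4.5,-8.3,0.4,0,1],
  [0,0,4.5,-8.3,0.3,0,1],
  [0,0,4.5,-8.3,0.4,0,1],
  [0,0,0,0,0,0,1],
])

```text
time: 46.7
tcp_pos: [628.9, -198.8, 53.5]
ee_rot: [-3.141, 0.0, 0.418]
contact_force: [4.0, -3.7, -10.7]
width: 0.284
finger_force: 59.5
```

```bash
python3 pol.py
```

```text
t46.7 [ 628.9 -198.8   53.5] rpy [-180.     0.    23.9] F [  4.   -3.7 -10.7] w 0.28 ff 59.5 q [-0.41  0.69  1.59  0.    0.86  0.75]
t 7.9 r 104.7 turned 67.4
```

>>> apply_moves([
  [0,0,4.5,-8.3,0.4,0,1],
  [0,0,4.5,-8.3,0.4,0,1],
  [0,0,4.5,-8.3,0.4,0,1],
  [0,0,4.5,-8.3,0.3,0,1],
  [0,0,4.6,-8.5,0.4,0,1],
  [0,0,0,0,0,0,1],
  [0,0,0,0,0,0,1],
])

```text
time: 47.58
tcp_pos: [589.9, -210.7, 54.0]
ee_rot: [-3.141, 0.0, 0.027]
contact_force: [2.2, -1.5, -11.0]
width: 0.285
finger_force: 59.6
```

```bash
python3 pol.py
```

```text
t47.6 [ 589.9 -210.7   54. ] rpy [-180.     0.     1.5] F [  2.2  -1.5 -11. ] w 0.28 ff 59.6 q [-0.45  0.65  1.68  0.    0.81  1.1 ]
t 8.0 r 104.7 turned 89.8
```

>>> apply_moves([
  [0,0,0,0,0,5,1],
  [0,0,0,0,0,5,1],
  [0,0,0,0,0,4,1],
  [0,0,0,0,0,0,1],
  [0,0,0,0,0,0,1],
])

```text
time: 48.2
tcp_pos: [589.8, -210.9, 40.4]
ee_rot: [-3.141, -0.0, 0.024]
contact_force: [2.0, 0.7, -7.8]
width: 0.287
finger_force: 59.8
```

>>> apply_moves([
  [0,0,0,0,0,0,0.4],
  [0,0,0,0,0,0,0.4],
  [0,0,0,0,0,0,0.4],
  [0,0,0,0,0,0,0.4],
  [0,0,0,0,0,-20,0.4],
  [0,0,0,0,0,-25,0.4],
  [0,0,0,0,0,-25,0.4],
  [0,0,0,0,0,0,0.4],
])

```text
time: 49.2
tcp_pos: [590.5, -211.3, 112.0]
ee_rot: [3.14, -0.003, 0.024]
contact_force: [-1.2, -0.0, 0.0]
width: 0.599
finger_force: 0.0
```

```bash
cat > jigchk.py <<'E'
from m import *
from line import J,D
import sys
c,im=shot("scene"); hsv=cv2.cvtColor(im,cv2.COLOR_BGR2HSV)
for k in map(float,sys.argv[1:]):
    a=np.radians(91.3-k); d=np.array([np.cos(a),np.sin(a)]); t=np.array([-d[1],d[0]])
    for off in(-20,-16,-12,-8,-4,0,4,8,12,16,20): u=proj(c,[*(J+116*d+off*t),60]); print(off,hsv[int(round(u[1])),int(round(u[0]))][2],end=" ")
    print()
for r in rods(c,im,[(402,208,452,238)]): print([np.round(x,1) for x in r])
E
python3 jigchk.py 0 45 90; python3 to.py 421.6 300.2 100 98.2
```

```text
-20 174 -16 222 -12 244 -8 245 -4 244 0 244 4 244 8 244 12 244 16 244 20 245 
-20 246 -16 246 -12 134 -8 84 -4 93 0 86 4 79 8 141 12 233 16 247 20 245 
-20 245 -16 247 -12 233 -8 124 -4 87 0 76 4 78 8 84 12 74 16 70 20 109 
[array([430.7, 295.3]), array([29.8, 46.2]), array([428.7, 238.1]), np.float64(-80.9), np.float64(-30.1), np.float64(32.3)]
t49.2 [ 589.9 -211.1  110.6] rpy [ 1.8e+02 -1.0e-01  1.4e+00] F [ 0.1  0.4 -0.5] w 0.60 ff 0.0 q [-0.45  0.58  1.64  0.    0.92  1.1 ]
rot z -96.8 then shift [530.0, -93.6, 10.6]
```

The jig reads correctly (handles at 45° and 90°). Rod 3 is unmoved. Go to it.

>>> apply_moves([
  [0,0,-9.7,0,0,0,0.4],
  [0,0,-9.7,0,0,0,0.4],
  [0,0,-9.7,0,0,0,0.4],
  [0,0,-9.7,0,0,0,0.4],
  [0,0,-9.7,0,0,0,0.4],
  [0,0,-9.7,0,0,0,0.4],
  [0,0,-9.7,0,0,0,0.4],
  [0,0,-9.7,0,0,0,0.4],
  [0,0,-9.6,0,0,0,0.4],
  [0,0,-9.6,0,0,0,0.4],
])

```text
time: 50.5
tcp_pos: [589.2, -210.8, 108.8]
ee_rot: [-3.14, -0.001, 1.719]
contact_force: [0.0, 0.0, -0.2]
width: 0.603
finger_force: 0.0
```

>>> apply_moves([
  [0,0,0,37.8,-6.7,0,0.4],
  [0,0,0,37.8,-6.7,0,0.4],
  [0,0,0,37.8,-6.7,0,0.4],
  [0,0,0,37.8,-6.7,0,0.4],
  [0,0,0,37.8,-6.7,0,0.4],
  [0,0,0,37.8,-6.7,0,0.4],
  [0,0,0,37.8,-6.7,0,0.4],
  [0,0,0,37.8,-6.7,0,0.4],
  [0,0,0,37.8,-6.7,0,0.4],
  [0,0,0,37.8,-6.7,0,0.4],
  [0,0,0,37.8,-6.7,0,0.4],
  [0,0,0,37.8,-6.7,0,0.4],
  [0,0,0,37.8,-6.7,0,0.4],
  [0,0,0,37.8,-6.7,0,0.4],
  [0,0,0,0,0,0,0.4],
  [0,0,0,0,0,0,0.4],
])

```text
time: 52.5
tcp_pos: [421.2, 299.0, 109.6]
ee_rot: [-3.14, 0.001, 1.714]
contact_force: [0.7, -0.5, -0.7]
width: 0.6
finger_force: 0.0
```

```bash
python3 to.py 421.3 299.7 -35.3 98.2
```

```text
t52.5 [421.2 299.  109.6] rpy [-179.9    0.    98.2] F [ 0.7 -0.5 -0.7] w 0.60 ff 0.0 q [ 0.49  0.45  1.91 -0.    0.78  0.35]
rot z 0.0 then shift [0.7, 0.2, 144.9]
```

>>> apply_moves([
  [0,0,0,0.7,0,40,0.4],
  [0,0,0,0,0,40,0.4],
  [0,0,0,0,0,35,0.4],
  [0,0,0,0,0,20,0.4],
  [0,0,0,0,0,5,0.4],
  [0,0,0,0,0,0,0.4],
  [0,0,0,0,0,0,0.4],
])

```text
time: 53.38
tcp_pos: [421.9, 300.2, -28.9]
ee_rot: [3.14, -0.001, 1.713]
contact_force: [1.1, -0.2, 0.4]
width: 0.595
finger_force: 0.0
```

>>> apply_moves([
  [0,0,0,0,0,3,0.4],
  [0,0,0,0,0,1,0.4],
  [0,0,0,0,0,0,0.4],
])

```text
time: 53.75
tcp_pos: [421.4, 300.2, -33.6]
ee_rot: [3.142, -0.0, 1.714]
contact_force: [0.3, -0.6, -0.1]
width: 0.597
finger_force: 0.0
```

>>> apply_moves([
  [0,0,0,0,0,0,1],
  [0,0,0,0,0,0,1],
  [0,0,0,0,0,0,1],
  [0,0,0,0,0,0,1],
  [0,0,0,0,0,0,1],
])

```text
time: 54.38
tcp_pos: [421.6, 300.3, -33.4]
ee_rot: [3.141, -0.0, 1.714]
contact_force: [-1.4, 0.0, 5.7]
width: 0.266
finger_force: 59.5
```

```bash
python3 to.py 575.7 91 50 91.3
```

```text
t54.4 [421.6 300.3 -33.4] rpy [180.   -0.   98.2] F [-1.4  0.   5.7] w 0.27 ff 59.5 q [0.49 0.69 2.   0.   0.45 0.35]
rot z 6.9 then shift [-212.7, 149.3, -83.4]
```

>>> apply_moves([
  [0,0,0,0,0,-20,1],
  [0,0,0,0,0,-25,1],
  [0,0,0,0,0,-25,1],
  [0,0,6.9,0,0,-10,1],
  [0,0,0,-30.4,21.3,0,1],
  [0,0,0,-30.4,21.3,0,1],
  [0,0,0,-30.4,21.3,0,1],
  [0,0,0,-30.4,21.3,0,1],
  [0,0,0,-30.4,21.3,0,1],
  [0,0,0,-30.4,21.3,0,1],
  [0,0,0,-30.3,21.4,0,1],
  [0,0,0,0,0,20,1],
  [0,0,0,0,0,15,1],
  [0,0,0,0,0,5,1],
  [0,0,0,0,0,0,1],
  [0,0,0,0,0,0,1],
])

```text
time: 56.38
tcp_pos: [575.6, 91.2, 6.8]
ee_rot: [3.141, -0.0, 1.594]
contact_force: [0.3, 0.3, -0.4]
width: 0.268
finger_force: 59.2
```

```bash
python3 to.py 575.7 91 5.6 91.3; python3 line.py
```

```text
t56.4 [575.6  91.2   6.8] rpy [180.   -0.   91.3] F [ 0.3  0.3 -0.4] w 0.27 ff 59.2 q [0.04 0.67 1.82 0.   0.64 0.02]
rot z 0.0 then shift [-0.2, 0.1, 1.2]
[-0.045  0.997  0.067]
90 [578.7 -16.3  46. ] dev x,z [ 1.6 -6. ]
105 [578.   -1.3  47. ] dev x,z [ 1.3 -5. ]
130 [576.8  23.7  48.7] dev x,z [ 0.7 -3.3]
167 [575.2  60.7  51.2] dev x,z [-0.1 -0.8]
[-0.051  0.999  0.018]
90 [578.8 -16.3  48.5] dev x,z [ 1.7 -3.5]
105 [578.   -1.3  48.8] dev x,z [ 1.3 -3.2]
130 [576.8  23.7  49.3] dev x,z [ 0.6 -2.7]
167 [574.9  60.7  50. ] dev x,z [-0.4 -2. ]
```

Similar to rod 2. Apply the same small fix and insert.

>>> apply_moves([
  [0,0,1.1,0,0.7,0.6,1],
  [0,0,0,-6,0.1,0,1],
  [0,0,0,-6,0.1,0,1],
  [0,0,0,-4,0.1,0,1],
  [0,0,0,-4,0,0,1],
  [0,0,0,0,0,0,1],
])

```text
time: 57.32
tcp_pos: [576.4, 70.5, 5.7]
ee_rot: [3.142, -0.0, 1.574]
contact_force: [-0.2, 0.5, -2.8]
width: 0.264
finger_force: 59.2
```

>>> apply_moves([
  [0,0,0,-4,0.1,0,1],
  [0,0,0,-4,0.1,0,1],
  [0,0,0,0,0,0,1],
])

```text
time: 57.7
tcp_pos: [576.7, 62.6, 5.7]
ee_rot: [3.141, -0.0, 1.574]
contact_force: [0.4, 0.1, -2.8]
width: 0.263
finger_force: 59.2
```

>>> apply_moves([
  [0,0,0,-4,0.1,0,1],
  [0,0,0,-4,0,0,1],
  [0,0,0,0,0,0,1],
])

```text
time: 58.08
tcp_pos: [576.8, 54.5, 5.7]
ee_rot: [3.142, -0.0, 1.574]
contact_force: [-0.5, 0.9, -1.5]
width: 0.267
finger_force: 59.2
```

>>> apply_moves([
  [0,0,0,-4,0,0,1],
  [0,0,0,-4,0,0,1],
  [0,0,0,-4,0,0,1],
  [0,0,0,-4,0,0,1],
  [0,0,0,0,0,0,1],
])

```text
time: 58.7
tcp_pos: [576.9, 38.5, 5.7]
ee_rot: [3.141, -0.0, 1.574]
contact_force: [0.0, -0.2, -1.8]
width: 0.264
finger_force: 59.2
```

>>> apply_moves([
  [0,0,0,-3,0,0,1],
  [0,0,0,-3,0,0,1],
  [0,0,0,0,0,0,1],
])

```text
time: 59.08
tcp_pos: [576.9, 32.7, 5.7]
ee_rot: [3.142, -0.0, 1.574]
contact_force: [0.4, 0.4, -1.7]
width: 0.273
finger_force: 59.2
```

>>> apply_moves([
  [0,0,0,-3,0,0,1],
  [0,0,0,-3,0,0,1],
  [0,0,0,0,0,0,1],
])

```text
time: 59.45
tcp_pos: [576.9, 26.6, 5.7]
ee_rot: [3.141, -0.0, 1.574]
contact_force: [0.5, -0.3, -2.3]
width: 0.266
finger_force: 59.1
```

>>> apply_moves([
  [0,0,0,-3,0,0,1],
  [0,0,0,-2.5,0,0,1],
  [0,0,0,0,0,0,1],
])

```text
time: 59.82
tcp_pos: [577.0, 21.1, 5.7]
ee_rot: [3.141, 0.0, 1.574]
contact_force: [1.0, -0.1, -2.0]
width: 0.268
finger_force: 59.1
```

>>> apply_moves([
  [0,0,0,-2,0,0,1],
  [0,0,0,-1.5,0,0,1],
  [0,0,0,0,0,0,1],
])

```text
time: 60.2
tcp_pos: [576.9, 17.7, 5.7]
ee_rot: [3.142, -0.0, 1.574]
contact_force: [1.0, -0.7, -1.3]
width: 0.265
finger_force: 59.1
```

>>> apply_moves([
  [0,0,0,-1.5,0,0,1],
  [0,0,0,0,0,0,1],
])

```text
time: 60.45
tcp_pos: [576.8, 17.3, 5.7]
ee_rot: [-3.142, -0.001, 1.574]
contact_force: [0.7, 8.1, -1.2]
width: 0.262
finger_force: 59.2
```

>>> apply_moves([
  [0,0,0,-1,0,0,1],
  [0,0,0,0,0,0,1],
])

```text
time: 60.7
tcp_pos: [576.7, 17.2, 5.7]
ee_rot: [-3.141, -0.002, 1.574]
contact_force: [1.1, 15.6, 0.4]
width: 0.267
finger_force: 59.3
```

Shoulder contact at 17.2, so rod 3 is home. Release, lift and go to the knob.

>>> apply_moves([
  [0,0,0,1.8,0,0,1],
  [0,0,0,0,0,0,1],
  [0,0,0,0,0,0,0.4],
  [0,0,0,0,0,0,0.4],
  [0,0,0,0,0,0,0.4],
  [0,0,0,0,0,0,0.4],
  [0,0,0,0,0,-15,0.4],
  [0,0,0,0,0,-30,0.4],
  [0,0,0,0,0,-30,0.4],
  [0,0,0,0,0,-25,0.4],
])

```text
time: 61.95
tcp_pos: [577.1, 17.2, 108.0]
ee_rot: [3.14, 0.0, 1.574]
contact_force: [0.4, -1.0, 0.8]
width: 0.601
finger_force: 0.0
```

>>> apply_moves([
  [0,0,8.9,0,0,0,0.4],
  [0,0,8.9,0,0,0,0.4],
  [0,0,8.9,0,0,0,0.4],
  [0,0,8.9,0,0,0,0.4],
  [0,0,8.9,0,0,0,0.4],
  [0,0,8.9,0,0,0,0.4],
  [0,0,8.9,0,0,0,0.4],
  [0,0,8.9,0,0,0,0.4],
  [0,0,8.9,0,0,0,0.4],
  [0,0,8.9,0,0,0,0.4],
  [0,0,0,1,38,0,0.4],
  [0,0,0,1,38,0,0.4],
  [0,0,0,1,38,0,0.4],
  [0,0,0,1,38,0,0.4],
  [0,0,0,1,38,0,0.4],
  [0,0,0,1,38,0,0.4],
  [0,0,0,0,0,0,0.4],
  [0,0,0,0,0,0,0.4],
])

```text
time: 64.2
tcp_pos: [587.5, -210.2, 106.3]
ee_rot: [-3.141, -0.0, 0.02]
contact_force: [0.3, 0.4, 0.2]
width: 0.595
finger_force: 0.0
```

```bash
python3 to.py 589.5 -210.9 38.3 1.3; python3 jigchk.py 0 45
python3 - <<'E'
from line import *
c,im=shot("scene"); hsv=cv2.cvtColor(im,cv2.COLOR_BGR2HSV)
for r in range(124,160,4): u=proj(c,[*(J+r*D),60]); print(r,hsv[int(round(u[1])),int(round(u[0]))][1:],end=" ")
E
```

```text
t64.2 [ 587.5 -210.2  106.3] rpy [-180.    -0.     1.2] F [0.3 0.4 0.2] w 0.59 ff 0.0 q [-0.45  0.58  1.65  0.    0.91  1.1 ]
rot z -0.1 then shift [2.0, 0.7, 68.0]
-20 68 -16 66 -12 84 -8 83 -4 77 0 81 4 114 8 216 12 246 16 245 20 245 
-20 247 -16 236 -12 95 -8 76 -4 84 0 80 4 86 8 225 12 249 16 246 20 245 
124 [14 90] 128 [22 80] 132 [18 84] 136 [18 85] 140 [30 69] 144 [73 80] 148 [119 101] 152 [141 119] 156 [147 123] Traceback (most recent call last):
  File "jigchk.py", line 9, in <module>
    for r in rods(c,im,[(402,208,452,238)]): print([np.round(x,1) for x in r])
             ~~~~^^^^^^^^^^^^^^^^^^^^^^^^^^
  File "m.py", line 10, in rods
    H=big(hd); S=big(sh)
  File "m.py", line 8, in big
    n,l,st,_=cv2.connectedComponentsWithStats(m,connectivity=8); j=1+np.argmax(st[1:,4]); v,u=np.nonzero(l==j); return np.c_[u+u0,v+v0].astype(float)
                                                                     ~~~~~~~~~^^^^^^^^^^
    return _wrapfunc(a, 'argmax', axis=axis, out=out, **kwds)
    return bound(*args, **kwds)
ValueError: attempt to get argmax of an empty sequence
```

Rod 3 is home with the same profile (and gone from the bench). Grip the knob.

>>> apply_moves([
  [0,0,0,1.5,0.7,5,0.4],
  [0,0,0,0,0,22,0.4],
  [0,0,0,0,0,22,0.4],
  [0,0,0,0,0,12,0.4],
  [0,0,0,0,0,6,0.4],
  [0,0,0,0,0,0,0.4],
  [0,0,0,0,0,0,0.4],
])

```text
time: 65.18
tcp_pos: [589.5, -211.5, 39.3]
ee_rot: [3.141, -0.001, 0.021]
contact_force: [-0.1, 0.4, 0.0]
width: 0.598
finger_force: 0.0
```

>>> apply_moves([
  [0,0,0,0,0,0,1],
  [0,0,0,0,0,0,1],
  [0,0,0,0,0,0,1],
  [0,0,0,0,0,0,1],
  [0,0,0,0,0,0,1],
])

```text
time: 65.8
tcp_pos: [589.4, -211.1, 39.4]
ee_rot: [-3.141, -0.001, 0.021]
contact_force: [-0.4, 2.9, 6.5]
width: 0.286
finger_force: 58.6
```

```bash
python3 pol.py
```

```text
t65.8 [ 589.4 -211.1   39.4] rpy [-180.    -0.     1.2] F [-0.4  2.9  6.5] w 0.29 ff 58.6 q [-0.45  0.67  1.69  0.    0.78  1.1 ]
t 8.1 r 104.9 turned 90.1
```

>>> apply_moves([
  [0,0,0,0,0,-5,1],
  [0,0,0,0,0,-5,1],
  [0,0,0,0,0,-6,1],
  [0,0,0,0,0,0,1],
  [0,0,0,0,0,0,1],
])

```text
time: 66.42
tcp_pos: [588.9, -211.0, 54.3]
ee_rot: [-3.141, 0.001, 0.021]
contact_force: [1.5, 5.1, -11.0]
width: 0.287
finger_force: 59.3
```

>>> apply_moves([
  [0,0,4.5,-8.3,0.3,0,1],
  [0,0,4.5,-8.3,0.3,0,1],
  [0,0,4.5,-8.3,0.3,0,1],
  [0,0,4.5,-8.3,0.3,0,1],
  [0,0,4.5,-8.3,0.3,0,1],
  [0,0,0,0,0,0,1],
])

```text
time: 67.18
tcp_pos: [547.8, -206.6, 54.6]
ee_rot: [-3.141, 0.0, -0.373]
contact_force: [3.3, 6.4, -9.5]
width: 0.283
finger_force: 59.4
```

```bash
python3 pol.py
```

```text
t67.2 [ 547.8 -206.6   54.6] rpy [-180.     0.   -21.4] F [ 3.3  6.4 -9.5] w 0.28 ff 59.4 q [-0.47  0.61  1.79  0.    0.75  1.47]
t 7.5 r 104.8 turned 112.7
```

>>> apply_moves([
  [0,0,4.5,-8.2,0.3,0,1],
  [0,0,4.5,-8.2,0.3,0,1],
  [0,0,4.5,-8.2,0.3,0,1],
  [0,0,4.5,-8.2,0.3,0,1],
  [0,0,4.3,-7.9,0.3,0,1],
  [0,0,0,0,0,0,1],
  [0,0,0,0,0,0,1],
])

```text
time: 68.05
tcp_pos: [512.8, -187.8, 54.7]
ee_rot: [-3.141, -0.0, -0.761]
contact_force: [4.4, 6.8, -10.7]
width: 0.289
finger_force: 59.5
```

```bash
python3 pol.py
```

```text
t68.0 [ 512.8 -187.8   54.7] rpy [-180.    -0.   -43.6] F [  4.4   6.8 -10.7] w 0.29 ff 59.5 q [-0.47  0.56  1.89  0.    0.69  1.86]
t 8.1 r 104.8 turned 134.9
```

>>> apply_moves([
  [0,0,0,0,0,5,1],
  [0,0,0,0,0,5,1],
  [0,0,0,0,0,4,1],
  [0,0,0,0,0,0,1],
  [0,0,0,0,0,0,1],
])

```text
time: 68.68
tcp_pos: [512.9, -187.9, 40.9]
ee_rot: [-3.141, -0.001, -0.761]
contact_force: [4.2, 7.1, -6.3]
width: 0.281
finger_force: 59.7
```

>>> apply_moves([
  [0,0,0,0,0,0,0.4],
  [0,0,0,0,0,0,0.4],
  [0,0,0,0,0,0,0.4],
  [0,0,0,0,0,0,0.4],
  [0,0,0,0,0,-20,0.4],
  [0,0,0,0,0,-25,0.4],
  [0,0,0,0,0,-25,0.4],
  [0,0,0,0,0,-25,0.4],
  [0,0,0,0,40,-20,0.4],
  [0,0,0,0,40,-10,0.4],
  [0,0,0,0,40,0,0.4],
  [0,0,0,0,40,0,0.4],
  [0,0,0,0,0,0,0.4],
  [0,0,0,0,0,0,0.4],
])

```text
time: 70.42
tcp_pos: [402.2, -303.8, 165.7]
ee_rot: [-3.141, -0.0, -0.762]
contact_force: [1.0, 0.2, -1.1]
width: 0.601
finger_force: 0.0
```

```bash
sed -i '$d' jigchk.py; python3 jigchk.py 0 45 90 135
python3 - <<'E'
from line import *
from to import st
st()
def dark(im,c):
    hsv=cv2.cvtColor(im,cv2.COLOR_BGR2HSV); m=((hsv[:,:,2]<95)&(hsv[:,:,1]<100)).astype(np.uint8)
    n,l,s,ce=cv2.connectedComponentsWithStats(m); return [(ce[i].round(0).tolist(),int(s[i,4])) for i in range(1,n) if 60<s[i,4]<400]
c,im=shot("top"); print("top",dark(im,c))
hsv=cv2.cvtColor(im,cv2.COLOR_BGR2HSV)
for k in(45,90,135,0):
    a=np.radians(91.3-k); d=np.array([np.cos(a),np.sin(a)]); print(k,[(r,int(hsv[int(round(u[1])),int(round(u[0]))][2])) for r in range(84,156,8) for u in [proj(c,[*(J+r*d),64])]])
c,im=shot("scene"); print("scene",dark(im,c)); hsv=cv2.cvtColor(im,cv2.COLOR_BGR2HSV)
a=np.radians(91.3-225); print("knob px",proj(c,[*(J+105*np.array([np.cos(a),np.sin(a)])),110]),"bright centroid",end=" ")
u=proj(c,[*(J+105*np.array([np.cos(a),np.sin(a)])),110]).astype(int); s=hsv[u[1]-8:u[1]+9,u[0]-8:u[0]+9]; v,x=np.nonzero((s[:,:,2]>235)&(s[:,:,1]<20)); print(x.mean()+u[0]-8,v.mean()+u[1]-8,len(x))
E
```

```text
-20 172 -16 221 -12 244 -8 245 -4 244 0 244 4 244 8 244 12 244 16 244 20 244 
-20 245 -16 248 -12 182 -8 109 -4 91 0 88 4 82 8 97 12 179 16 247 20 246 
-20 245 -16 246 -12 231 -8 120 -4 87 0 81 4 83 8 86 12 79 16 76 20 116 
-20 119 -16 119 -12 124 -8 104 -4 80 0 77 4 82 8 78 12 70 16 63 20 60 
t70.5 [ 402.4 -303.5  165.7] rpy [-180.    -0.   -43.6] F [-0.4  0.1  0. ] w 0.60 ff 0.0 q [-0.78  0.35  1.88  0.    0.91  1.55]
top [([303.0, 121.0], 398), ([358.0, 146.0], 80), ([454.0, 165.0], 386), ([381.0, 166.0], 236), ([336.0, 168.0], 253), ([358.0, 164.0], 158), ([337.0, 190.0], 148), ([345.0, 206.0], 156), ([280.0, 269.0], 204), ([118.0, 303.0], 227), ([31.0, 350.0], 153)]
45 [(84, 70), (92, 39), (100, 109), (108, 78), (116, 55), (124, 68), (132, 76), (140, 112), (148, 144)]
90 [(84, 54), (92, 55), (100, 135), (108, 53), (116, 57), (124, 57), (132, 62), (140, 113), (148, 179)]
135 [(84, 66), (92, 69), (100, 103), (108, 49), (116, 51), (124, 57), (132, 95), (140, 144), (148, 193)]
0 [(84, 58), (92, 235), (100, 255), (108, 246), (116, 255), (124, 148), (132, 147), (140, 149), (148, 146)]
scene [([214.0, 10.0], 166), ([198.0, 181.0], 369), ([397.0, 186.0], 136), ([309.0, 200.0], 288), ([295.0, 220.0], 222), ([556.0, 233.0], 178), ([546.0, 245.0], 162)]
knob px [281.19209612 153.43415872] bright centroid 281.6666666666667 154.25 36
```

All three rods read home at 45°, 90° and 135°, bracket 4 stands empty at the opening, and the knob top is at its locked height and place. No other rod is on the bench, and the arm is clear.

```bash
python3 -c "
from bench import workorder
print(workorder.job_done())"
```

```text
the job is handed in; nothing more can be done
None
```

All three rods on the bench are seated in brackets 1–3, the carousel is locked with empty bracket 4 at the opening, and the job is handed in; the hand-in returned no verdict, so the result rests on my own camera and force checks.

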